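# Strip the bench mill: back off the left-hand spindle nut and take out the horseshoe washer

## Robot

A 6-joint arm with a two-finger parallel gripper is mounted at the origin on the work surface. World frame = base frame: x ahead of the robot, y to its left, z up, the work surface at z = 0. Lengths are in m, angles in degrees, forces in N, time in s.
With the tool pointing down it reaches from about 0.3 to 0.75 m from the base axis. Payload 8.5 kg.
Tool frame: the origin (TCP) lies midway between the tips of the shut fingers; the grasp point (between the pads) lies 19 mm behind it; z points along the fingers, y is the direction in which the jaws open and shut (so a half turn about z gives the same grasp; the last joint's range is limited). The gripper opens to 85 mm and grips with 20 to 120 N. Pads are 22 mm wide; open, the fingers measure 114 mm over their backs; the gripper's body (76 mm by 85 mm) begins 54 mm behind the grasp point. The pads swing forward as they close: fully open they stand 13 mm farther back than shut.
Start: joints at [57.852, 21.807, 74.336, -0, 83.858, -12.336], TCP at [0.186, 0.517, 0.194] pointing down, gripper open.
Joint ranges: [-178.18, 178.18], [-50.72, 133.34], [12.68, 142.11], [-81.47, 261.47], [9.98, 163.14], [-165.26, 165.26]. Speed limits (degrees/s): [136.94, 136.94, 180, 180, 180, 180].

## Interface

Orientations are given as a 3x3 rotation matrix whose columns are the frame's x, y, z axes.
In Python, from rig import status, eyes, env gives the robot as it stands. The module is installed in compiled form; this text tells all that it offers.
- The arm moves only by the tool play_rows, never from a script. Its argument "targets" is text: rows parted by semicolons, each of 5 numbers parted by spaces: the shift along the tool's x, y, z in m, then the turn about the tool's z in rad, then the closure, from 0 (fully open) to 1 (shut). A call has 1 to 5 rows; each row is the pose to reach, as a shift and turn from the pose commanded when the call began, along the tool's axes at that moment; what a row does not reach only later rows make up. A row lasts 1/10 s, in which the tool goes at most 50 mm and 8.59 degrees, less where a joint would pass 70% of its speed; a pose out of reach is approached as far as the arm can. A call with a gripper value outside its range is refused whole. The fingers move at their own pace and stop on an object; "force" is the grip in N (left out, the last holds). Time passes only in rows, so rows that repeat a pose let the fingers close. It gives the time, the measured TCP pose, the force and the opening at its end, in the units of the state.
- status.observe(): the state, without advancing time (a new reading comes with each control period).
- eyes.get_image(name): name is "scene" or "side" or "wrist"; returns a dict with "pixels" (384x512x3 uint8, red, green, blue), "range_z" (384x512 float32, m along the optical axis (not along the pixel's ray), 0 where there is no reading), "mtx" (3x3 intrinsics, pixels), "world_to_cam" (4x4, takes a point from world to camera coordinates); the wrist camera has in their place "T_tool_cam" (4x4, takes a point from camera to tool coordinates, whose origin is the TCP and whose axes are the flange's). Camera axes: x right, y up, looking along -z (the intrinsics and any distortion apply to the point x, -y, -z); pixel columns grow to the right and rows downward; lengths in m; the calibration is good to about 2 mm. A picture is of the moment at which its call begins: read the wrist's pose just before it.
- env.close_job(): hands the job in, once; it reports no verdict.
The state is a dict: "time_s": time; "q": joint angles; "qvel": joint speeds; "joint_efforts": joint torques, N m; "position": TCP position; "tool_rot": TCP orientation; "ft_force": force on the tool from outside, world axes, zero at the start; "wrist_torque": the same for the moment, N m; "grip_width": finger opening in m.
Only numpy, scipy, OpenCV 4.12 (cv2) and the standard library are available. Lean on these libraries where they do the work, as an engineer would, in place of code of your own. Each camera call takes 0.05 s, during which the arm holds its last target.

## Task

The nut on the blue mill's spindle has a left-hand thread: unscrew it (clockwise, seen from above) all the way up until you feel it meet its stop, without forcing it there or tightening it down. Then lift the horseshoe washer clear of its two dowels, draw it out sideways from under the nut by its orange tab without straining it against the mill, and lower it, still held, into the white tray, where it is left lying flat and wholly inside. Leave the nut up and everything else where it is.

Things in the scene. Friction and masses are not known exactly. Their poses are not given: they have to be found in the camera images.
- mill: Blue bench mill, hood off, fixed: housing 190 x 190 x 68 mm, a round collar 176 mm and a dark disc 156 mm across; the disc's top, 100 mm above the table, is the washer's seat. Origin under the centre, on the axis of the 12 mm spindle; z up; the washer's tab points to its +y. Brass dowels 8 mm thick, 4 mm high at x +-27.6, y 27.6 mm keep the washer in until lifted.
- nut_top (a point): Centre of the top of the captive brass hexagon nut (black cap, red mark), on the spindle axis; turns and climbs with it. 34 mm across flats, 39 across corners, 36 high; x axis square to one pair of flats (others at 60, 120 deg), z up. Left-hand thread: CLOCKWISE from above = loosening, climbs 3 mm per rad. Starts 0 to 0.5 rad open; fully down its top is 142.8 mm, its underside 106.8 mm, above the table.
- washer: Loose steel horseshoe washer, 90 g, 6 mm thick, 64 mm across, on the seat round the spindle under the nut. Origin at the centre of the round part, underside; z up. Its 16.6 mm slot opens to -y; a 12 mm wide tongue runs to +y with the orange tab: an upright plate 10 mm thick (x), y 48 to 70 mm, 5 to 38 mm above the underside. Draw it 45 mm along its own +y to clear the spindle.
- spindle_foot (a point): Point on the spindle axis at the height of the washer's seat. The nut drags with 0.22 N m on its thread and stays where it is left. Some 2.5 to 3.4 rad from its start (how far exactly is not known) it meets a hard stop at the top of the thread: from there the spindle turns with it and the torque grows. It counts as up within 0.25 rad of the stop.
- spindle (a joint): Twist of the spindle in its springy drive coupling, rad, + clockwise from above: 0 at rest, 2.5 N m per rad, so about 0.09 while the free nut is turned. Past 0.35 either way (0.9 N m: nut forced against its top stop, or screwed down tight the wrong way) the coupling is strained; it springs back when let go.
- tab (a point): Point in the orange tab of the washer, where to grip it: 59 mm along +y from the washer's origin and 29 mm above its underside (9 mm below the tab's top). Same axes as the washer: pinch it across x.
- white_tray: White tray, fixed, 135 (x) x 170 (y) x 22 mm high, walls 4 mm, floor about 4 mm thick. Origin under its centre. It changes places with the blue tray.
- blue_tray: Blue tray of the same size, fixed, not to be used. Origin under its centre.
- spare_ring: Loose dark steel grinding ring, 68 mm across, 14 mm high, lying in the blue tray; bystander. Origin under its centre.
- reagent: White plastic bottle, blue cap, 76 mm across, 170 mm high, left of the trays; bystander. Origin under its centre.
- amber: Small amber jar with black cap, 54 mm across, 100 mm high, left of the trays; bystander. Origin under its centre.
- beaker: Glass beaker, 70 mm across, 90 mm high, right of the mill; bystander. Origin under its centre.
- flask: Greenish conical flask, 80 mm across, 120 mm high, right of the mill; bystander. Origin under its centre.
- watchglass: Watch glass, 90 mm across, lying beyond the mill's left corner; bystander. Origin under its centre.
- spatula: Thin steel lab spatula, 163 mm long, lying beyond the trays; bystander.
- brush: Brush, 160 mm long, lying between robot and trays; bystander.
There are look-alikes about, which are no part of the job. There is more than one size of the white_tray; the job needs the larger.

How it is judged (in metres and radians):
On the way, in this order (a step that is already met when the one before it is completed fails the run):
1. the nut is unscrewed clockwise all the way up to its stop (z of nut_top in the frame of spindle_foot above 0.0516 m), for 0.2 s.
2. the washer is drawn clear of the spindle (45 mm), with the nut up (horizontal distance between washer and spindle_foot above 0.045 m and z of nut_top in the frame of spindle_foot above 0.0516 m), for 0.1 s.
3. the washer is lowered into the white tray while still held (x of washer in the frame of white_tray between -0.055 and 0.055 m and y of washer in the frame of white_tray between -0.07 and 0.07 m and x of tab in the frame of white_tray between -0.065 and 0.065 m and y of tab in the frame of white_tray between -0.083 and 0.083 m and z of washer in the frame of white_tray below 0.02 m and contact force between the fingers and washer above 0.5 N), for 0.1 s.
At the end, for the whole second after the job is handed in: The washer lies flat (0.12 rad) and still on the white tray's floor, released, wholly inside: its origin within 55 mm (x) and 70 mm (y) of the tray's centre and under 12 mm up, its tab within 65 and 83 mm; the nut is still fully up (top more than 51.6 mm above the washer's seat) (x of washer in the frame of white_tray between -0.055 and 0.055 m and y of washer in the frame of white_tray between -0.07 and 0.07 m and x of tab in the frame of white_tray between -0.065 and 0.065 m and y of tab in the frame of white_tray between -0.083 and 0.083 m and z of washer in the frame of white_tray below 0.012 m and angle between washer's own z axis and vertical below 0.12 rad and linear speed of washer below 0.02 m/s and contact force between the fingers and washer below 0.1 N and z of nut_top in the frame of spindle_foot above 0.0516 m); the robot touches nothing.
It fails at once if the spindle is strained the tightening way (twist below -0.35 rad) (value of joint spindle below -0.35 rad).
It fails at once if the nut is forced against its upper stop (spindle twist above 0.35 rad) (value of joint spindle above 0.35 rad).
It fails at once if the washer is strained against the mill, its spindle, dowels or nut with more than 20 N (contact force between washer and mill above 20 N).
It fails at once if the washer is put in the blue tray (contact force between washer and blue_tray above 0.3 N).
It fails at once if any bystander is moved more than 30 mm (distance of any of spare_ring, reagent, amber, beaker, flask, watchglass, spatula, brush from where it was at the start of the episode above 0.03 m).
It also fails if it takes over 72 s, if anything falls off the work surface, if the arm or the gripper's body presses on something with over 40 N, if the wrist force passes 120 N, or if a joint passes its speed limit or range.

## Working session

There is one attempt and no reset: what is moved stays moved. The work goes in short steps, Python scripts to look and compute and a tool call to move; the robot and the scene stay as the last step left them, time stands still between calls to the robot, and variables do not carry over. Pictures are saved under pics/ and viewed, and the job is handed in when it is done.

Besides the shell and the picture viewer there is one more tool, called after ">>>" as name(argument=value, ...) on one line, values as JSON. play_rows: Moves the arm, as the interface text tells. Its arguments: {"type":"object","properties":{"targets":{"type":"string"},"force":{"type":"number"}},"required":["targets"]}

```bash
mkdir -p pics; cat > h.py <<'E'
import numpy as np,cv2,json
from rig import status,eyes,env
def snap(name,tag):
    s=status.observe(); d=eyes.get_image(name)
    np.savez(f'pics/{tag}.npz',s=json.dumps({k:(np.array(v).tolist()) for k,v in s.items()}),**d)
    cv2.imwrite(f'pics/{tag}.png',cv2.cvtColor(d['pixels'],cv2.COLOR_RGB2BGR)); return s,d
def load(tag):
    z=np.load(f'pics/{tag}.npz'); return json.loads(str(z['s'])),{k:z[k] for k in z.files if k!='s'}
def c2w(s,d):
    if 'world_to_cam' in d: return np.linalg.inv(d['world_to_cam'])
    T=np.eye(4);T[:3,:3]=s['tool_rot'];T[:3,3]=s['position'];return T@d['T_tool_cam']
def ray(s,d,u,v):
    T=c2w(s,d);K=d['mtx'];p=np.array([(u-K[0,2])/K[0,0],-(v-K[1,2])/K[1,1],-1.]);return T[:3,3],T[:3,:3]@p
def onplane(s,d,u,v,z):
    o,r=ray(s,d,u,v);return o+r*(z-o[2])/r[2]
def pts(s,d):
    v,u=np.mgrid[0:384,0:512];K=d['mtx'];Z=d['range_z'];P=np.stack([(u-K[0,2])/K[0,0]*Z,-(v-K[1,2])/K[1,1]*Z,-Z],-1)
    T=c2w(s,d);return P@T[:3,:3].T+T[:3,3]
E
python3 - <<'E'
from h import *
s=status.observe();print(s)
for n in ['scene','side','wrist']:
    s,d=snap(n,n+'0');print(n,{k:(v.shape) for k,v in d.items()},d['mtx'],c2w(s,d))
E
```

```text
{'time_s': 0.0, 'q': array([ 5.78531037e+01,  2.18425897e+01,  7.43867654e+01,  1.96368405e-03,
        8.38566092e+01, -1.23356562e+01]), 'qvel': array([0.0380419 , 0.0118551 , 0.0750767 , 0.0216853 , 0.01560216,
       0.13340889]), 'joint_efforts': array([-6.64855343e-04, -4.48465168e+01, -2.31273258e+01, -2.13627304e-04,
        4.81740411e-03, -4.76974969e-05]), 'position': array([0.18620814, 0.51714765, 0.19308498]), 'tool_rot': array([[-9.40812900e-01,  3.38925364e-01, -8.27180502e-04],
       [ 3.38926189e-01,  9.40812133e-01, -1.25220278e-03],
       [ 3.53818168e-04, -1.45844167e-03, -9.99998874e-01]]), 'ft_force': array([ 0.55446078, -0.97347188,  0.43727013]), 'wrist_torque': array([ 0.04889319, -0.03411239,  0.038746  ]), 'grip_width': 0.08556322341161425}
scene {'pixels': (384, 512, 3), 'range_z': (384, 512), 'mtx': (3, 3), 'world_to_cam': (4, 4)} [[458.32737278   0.         248.51300705]
 [  0.         458.32737278 196.15952152]
 [  0.           0.           1.        ]] [[ 3.82467465e-02 -5.95437958e-01  8.02490389e-01  1.63920035e+00]
 [ 9.99112006e-01  3.69909997e-0
[... 318 characters left out ...]
  362.2987472  191.44717393]
 [  0.           0.           1.        ]] [[ 0.99586964  0.07002663 -0.0577921   0.49227971]
 [-0.08877424  0.61745838 -0.78157808 -0.8862622 ]
 [-0.01904706  0.78348033  0.62112461  0.83301525]
 [ 0.          0.          0.          1.        ]]
wrist {'pixels': (384, 512, 3), 'range_z': (384, 512), 'mtx': (3, 3), 'T_tool_cam': (4, 4)} [[285.78348509   0.         260.08832271]
 [  0.         285.78348509 187.33851113]
 [  0.           0.           1.        ]] [[ 0.33987626 -0.90001119 -0.2728809   0.11600429]
 [ 0.94046936  0.324876    0.09986472  0.54322753]
 [-0.00122691 -0.29057777  0.95685059  0.37284152]
 [ 0.          0.          0.          1.        ]]
```

View pics/scene0.png

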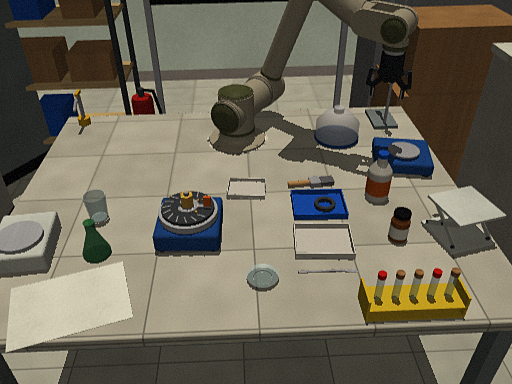

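View pics/side0.png

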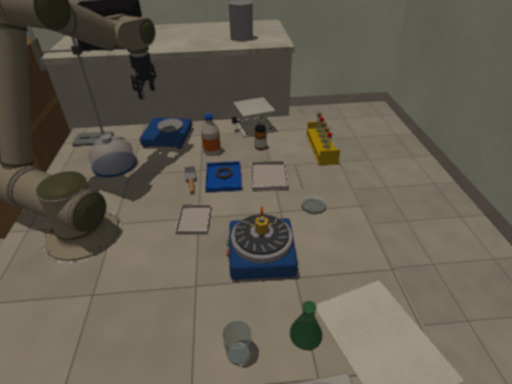

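View pics/wrist0.png

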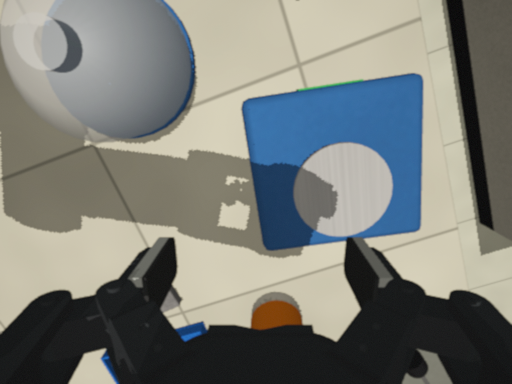

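Look-alikes:
- **Mill:** the blue block with disc, nut and orange tab at scene (188,222), against the blue box with a plain grey plate at (403,155). The first fits the description.
- **White tray:** the tray beside the blue tray at (323,240), against a small white tray at (246,188).
- **Orange tab:** about (207,200) on the mill. The brush handle and the test tubes are also orange or red.

I'll check the choices with crops and measured sizes.

```bash
python3 - <<'E'
from h import *
s,d=load('scene0')
a=cv2.cvtColor(d['pixels'],cv2.COLOR_RGB2BGR)
c1=cv2.resize(a[180:260,140:240],(600,480),interpolation=cv2.INTER_CUBIC)
cv2.imwrite('pics/c1.png',c1)
s2,d2=load('side0');b=cv2.cvtColor(d2['pixels'],cv2.COLOR_RGB2BGR)
cv2.imwrite('pics/c2.png',cv2.resize(b[195:285,215:310],(760,720)[0:2] if 0 else (570,540),interpolation=cv2.INTER_CUBIC))
for nm,s,d in (('scene',s,d),('side',s2,d2)):
    P=pts(s,d);h=cv2.cvtColor(d['pixels'],cv2.COLOR_RGB2HSV)
    # white trays: points with z 15..26mm
    z=P[...,2];ok=(d['range_z']>0)&(P[...,0]>.2)&(P[...,0]<.9)&(abs(P[...,1])<.5)
    m=(ok&(z>.010)&(z<.03)).astype(np.uint8)
    n,l,st,ce=cv2.connectedComponentsWithStats(m)
    for i in range(1,n):
        if st[i,4]>60:
            q=P[l==i];r=cv2.minAreaRect((q[:,:2]*1000).astype(np.float32));print(nm,st[i],np.round(ce[i]),'rect',np.round(r[0],1),np.round(r[1],1),round(r[2],1),np.percentile(q[:,2],[5,95]).round(4))
    # orange tab / brass
    H,S,V=h[...,0],h[...,1],h[...,2]
    for lab,lo,hi in (('org',0,12),('brass',15,28),):
        m=(ok&(z>.1)&(z<.16)&(S>130)&(V>70)&(H>=lo)&(H<=hi)).astype(np.uint8)
        n,l,st,ce=cv2.connectedComponentsWithStats(m)
        for i in range(1,n):
            if st[i,4]>8: q=P[l==i];print(nm,lab,st[i],ce[i].round(1),q.mean(0).round(4),q.min(0).round(4),q.max(0).round(4))
    m=ok&(z>.090)&(z<.096)
    # housing top z~.068
    m=(ok&(z>.062)&(z<.074)&(H>100)&(H<130)&(S>120))
    q=P[m]; print(nm,'housing',m.sum(), cv2.minAreaRect((q[:,:2]*1000).astype(np.float32)) if m.sum()>5 else '')
E
```

```text
scene [288 176  46  11 303] [313. 181.] rect [345.4 246.5] [ 45.7 158.1] 9.0 [0.0112 0.0221]
scene [226 178  40  20 190] [246. 188.] rect [361.3  24.4] [128.8 113. ] 84.4 [0.0108 0.02  ]
scene [291 189  58  30 473] [319. 204.] rect [466.5 254.6] [170.6 144.1] 88.4 [0.0108 0.0245]
scene [365 189  24  13 116] [375. 196.] rect [444.3 446.7] [74.2 34.8] 65.7 [0.0113 0.0289]
scene [314 197  21  15 184] [324. 204.] rect [472.5 272.6] [64.2 68.5] 82.2 [0.0112 0.0214]
scene [ 89 210  19  12  83] [100. 217.] rect [ 501.6 -443.3] [24. 57.] 23.1 [0.0108 0.0293]
scene [293 223  63  35 579] [324. 240.] rect [640.1 240.8] [170.5 146.8] 86.0 [0.0111 0.0243]
scene [388 231  20  11 100] [397. 237.] rect [645.6 458.9] [54.7 30.6] 68.1 [0.0111 0.0289]
scene [ 83 243  28  19 202] [ 97. 255.] rect [ 668.  -411.3] [45.7 78.5] 24.9 [0.0115 0.0287]
scene [154 244  66   8 283] [187. 248.] rect [ 662.8 -158.5] [189.3  15.7] 87.2 [0.0125 0.0291]
scene [246 264  33  24 312] [262. 275.] rect [774.6  53.4] [87.2 86.4] 79.0 [0.0104 0.0164]
scene org [203 195   8  12  81] [206.3 200.8] [ 0.5788 -0.096   0.1254] [ 0
[... 1782 characters left out ...]
7 132   5   5  19] [329.  133.8] [0.8864 0.3313 0.1254] [0.8799 0.3183 0.1113] [0.8935 0.3706 0.1299]
side org [260 207   3   8  20] [261.2 210.1] [ 0.574  -0.0998  0.1368] [ 0.5701 -0.1078  0.1271] [ 0.5774 -0.0865  0.141 ]
side brass [323 127   3   6  11] [324.1 128.9] [0.8809 0.3848 0.1182] [0.8765 0.3655 0.1017] [0.8881 0.414  0.1299]
side brass [326 132   5   9  14] [327.7 137. ] [0.8837 0.3339 0.1099] [0.8771 0.3187 0.1006] [0.8912 0.3655 0.1242]
side brass [255 215  14  19 126] [260.6 223.5] [ 0.5664 -0.1559  0.1372] [ 0.5504 -0.1739  0.1013] [ 0.5933 -0.0907  0.1491]
side housing 655 ((567.524169921875, -157.66543579101562), (183.00917053222656, 181.1644287109375), 87.67041778564453)
```

View pics/c1.png

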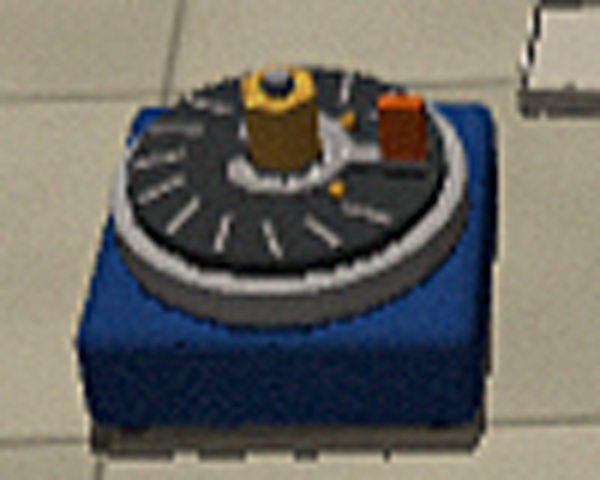

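View pics/c2.png

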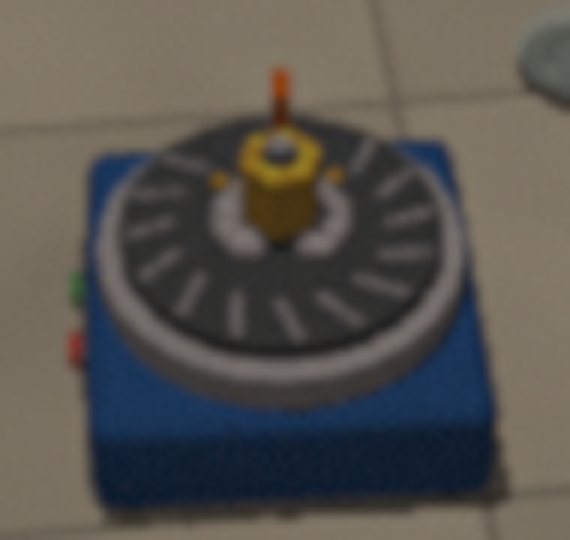

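The crops confirm both choices:
- **Mill:** brass nut, horseshoe washer with the orange tab to +y, and brass dowels. It sits at about (0.571,-0.156) with a yaw of about -3°.
- **White tray:** the one at scene (323,240), measuring 135x170 mm, centred at (0.639,0.241) with a yaw of about -4°. The other white tray measures only about 130x105 mm.

I'll move the wrist camera over the mill.

>>> play_rows(targets="-0.12 -0.10 -0.12 0 0;-0.12 -0.10 -0.12 0 0;-0.12 -0.10 -0.12 0 0;-0.12 -0.10 -0.12 0 0")

```text
time_s: 0.55
position: [0.2658, 0.3811, 0.3149]
tool_rot: [[-0.941, 0.339, 0.0], [0.339, 0.941, -0.0], [-0.0, -0.0, -1.0]]
ft_force: [0.3, 0.5, 0.1]
grip_width: 0.0855
```

>>> play_rows(targets="-0.19 -0.16 0 0 0;-0.19 -0.16 0 0 0;-0.19 -0.16 0 0 0;-0.19 -0.16 0 0 0;-0.19 -0.16 0 0 0")

```text
time_s: 1.05
position: [0.3904, 0.1658, 0.3137]
tool_rot: [[-0.941, 0.339, 0.0], [0.339, 0.941, -0.0], [-0.0, -0.0, -1.0]]
ft_force: [1.3, 0.6, -0.2]
grip_width: 0.0856
```

>>> play_rows(targets="-0.19 -0.16 0 0 0;-0.19 -0.16 0 0 0;-0.19 -0.16 0 0 0;-0.19 -0.16 0 0 0;-0.19 -0.16 0 0 0")

```text
time_s: 1.55
position: [0.5151, -0.0493, 0.3135]
tool_rot: [[-0.941, 0.339, -0.0], [0.339, 0.941, 0.0], [0.0, 0.0, -1.0]]
ft_force: [0.3, 0.9, -0.4]
grip_width: 0.0851
```

```bash
cat >> h.py <<'E'
def go(s,p,yaw=None):
    """shift in tool axes & turn to reach p with tool-x yaw (deg)"""
    R=np.array(s['tool_rot']);d=R.T@(np.array(p)-s['position']);y=np.degrees(np.arctan2(R[1,0],R[0,0]))
    t=None if yaw is None else np.radians((y-yaw+180)%360-180)
    print('shift',d.round(4),'turn+',t,'yaw now',round(y,2),'pos',np.round(s['position'],4),'t',round(float(s['time_s']),2),'q',np.round(s['q'],1))
E
python3 -c "
from h import *
go(status.observe(),[.571,-.156,.26])"
```

```text
shift [-0.0889 -0.0813  0.0535] turn+ None yaw now 160.16 pos [ 0.5151 -0.0493  0.3135] t 1.55 q [-18.6  15.2  64.7   0.  100.1 -88.8]
```

>>> play_rows(targets="-0.089 -0.081 0.054 0 0;-0.089 -0.081 0.054 0 0;-0.089 -0.081 0.054 0 0;-0.089 -0.081 0.054 0 0")

```text
time_s: 1.95
position: [0.5708, -0.1564, 0.256]
tool_rot: [[-0.94, 0.342, -0.005], [0.342, 0.94, 0.002], [0.006, 0.0, -1.0]]
ft_force: [-0.9, 0.3, -0.7]
grip_width: 0.0855
```

```bash
python3 -c "
from h import *
s,d=snap('wrist','w1');go(s,[.571,-.156,.26])"
```

```text
shift [ 0.      0.0005 -0.004 ] turn+ None yaw now 159.99 pos [ 0.5708 -0.1564  0.256 ] t 1.95 q [-26.8  24.5  59.8  -0.   96.  -96.8]
```

View pics/w1.png

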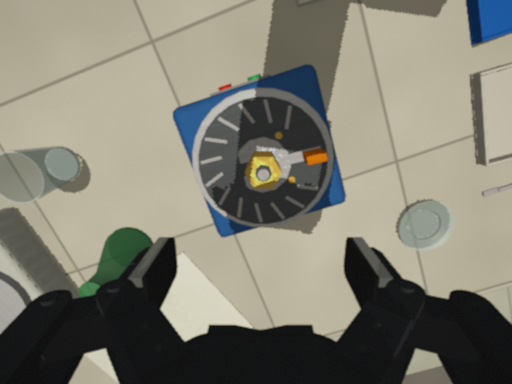

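The wrist view shows the brass nut at (264,172), the orange tab at (316,158) and the dowels at (279,135) and (292,180). I'll go lower for accurate measuring.

>>> play_rows(targets="0 0 0.065 0 0;0 0 0.065 0 0;0 0 0.065 0 0;0 0 0.065 0 0;0 0 0.065 0 0")

```text
time_s: 2.5
position: [0.5714, -0.1534, 0.1968]
tool_rot: [[-0.941, 0.338, 0.003], [0.338, 0.941, -0.002], [-0.004, -0.0, -1.0]]
ft_force: [0.7, 1.0, 0.5]
grip_width: 0.085
```

```bash
python3 -c "
from h import *
s,d=snap('wrist','w2');go(s,[.571,-.156,.195])
a=cv2.imread('pics/w2.png');cv2.imwrite('pics/w2c.png',cv2.resize(a[80:270,160:400],(760,600),interpolation=cv2.INTER_CUBIC))"
```

```text
shift [-0.0005 -0.0026  0.0018] turn+ None yaw now 160.22 pos [ 0.5714 -0.1534  0.1968] t 2.5 q [-26.5  25.8  67.2   0.   86.7 -96.7]
```

View pics/w2c.png

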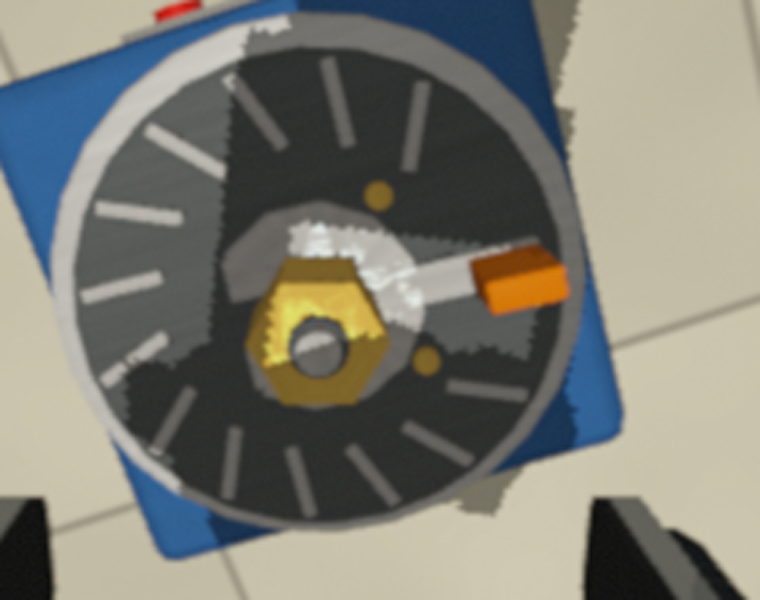

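```bash
cat > m.py <<'E'
from h import *
import sys
s,d=load(sys.argv[1])
P=pts(s,d);z=P[...,2];h=cv2.cvtColor(d['pixels'],cv2.COLOR_RGB2HSV);H,S,V=[h[...,i].astype(int) for i in range(3)]
near=np.hypot(P[...,0]-.571,P[...,1]+.156)<.14
ok=(d['range_z']>0)&near
# tab top
def blob(m):
    m=cv2.morphologyEx(m.astype(np.uint8),cv2.MORPH_OPEN,np.ones((2,2)))
    n,l,st,ce=cv2.connectedComponentsWithStats(m.astype(np.uint8));
    return [(st[i,4],ce[i],l==i) for i in np.argsort(-st[:,4]) if i>0 and st[i,4]>10]
orange=ok&(H<14)&(S>150)&(V>60)
nutr=np.hypot(P[...,0]-.571,P[...,1]+.156)<.032
nt=ok&nutr&(z>.13); zt=np.median(z[nt&(z>np.percentile(z[nt],50))]);print('nut top z med',zt, np.percentile(z[nt],[30,50,70,90]))
top=ok&nutr&(abs(z-zt)<.003)
b=blob(top)[0]; 
c,_=cv2.findContours(b[2].astype(np.uint8),cv2.RETR_EXTERNAL,cv2.CHAIN_APPROX_NONE);c=max(c,key=cv2.contourArea)[:,0]
hull=cv2.convexHull(c)[:,0]
Q=np.array([onplane(s,d,u,v,zt)[:2] for u,v in c])*1000
(cx,cy),r=cv2.minEnclosingCircle(Q.astype(np.float32));ce,w=Q.mean(0),0
best=[]
for a in np.arange(0,60,.5):
    n=[np.array([np.cos(np.radians(a+60*k)),np.sin(np.radians(a+60*k))]) for k in range(3)]
    wd=[np.ptp(Q@k) for k in n]; best.append((sum(wd),a,wd,[ (np.max(Q@k)+np.min(Q@k))/2 for k in n],n))
bb=min(best,key=lambda x:x[0]);cen=np.linalg.lstsq(np.array(bb[4]),np.array(bb[3]),rcond=None)[0]
print('nut px',b[0],b[1].round(1),'flat normal yaw',bb[1],'widths',np.round(bb[2],1),'centre',cen.round(1),'encl',(round(cx,1),round(cy,1),round(r,1)))
for bl in blob(orange)[:3]:
    q=P[bl[2]];zz=np.percentile(q[:,2],90);t=q[q[:,2]>zz-.003]
    r=cv2.minAreaRect((t[:,:2]*1000).astype(np.float32));print('orange',bl[0],bl[1].round(1),'ztop',zz.round(4),'rect',np.round(r[0],1),np.round(r[1],1),round(r[2],1))
dow=ok&(H>12)&(H<32)&(S>100)&(z<.11)&(z>.095)&~nutr
for bl in blob(dow)[:4]:
    u,v=bl[1];print('dowel',bl[0],bl[1].round(1),(onplane(s,d,u,v,.104)*1000).round(1), 'z',np.median(P[bl[2]][:,2]).round(4))
hs=ok&(abs(z-.068)<.006)&(H>95)&(H<130)&(S>100)
r=cv2.minAreaRect((P[hs][:,:2]*1000).astype(np.float32));print('housing',np.round(r[0],1),np.round(r[1],1),round(r[2],1))
# disc: seat plane within 78mm : dark disc outer rim
sp=ok&(abs(z-.1)<.003);
m=sp.astype(np.uint8);c,_=cv2.findContours(m,cv2.RETR_EXTERNAL,cv2.CHAIN_APPROX_NONE);c=max(c,key=cv2.contourArea)[:,0]
Q=np.array([onplane(s,d,u,v,.1)[:2] for u,v in c],np.float32)*1000;e=cv2.fitEllipse(Q);print('disc ellipse',np.round(e[0],1),np.round(e[1],1), 'z seat',np.median(z[sp]))
E
python3 m.py w2
```

```text
nut top z med 0.32565319945563914 [0.31498372 0.32005482 0.32449822 0.33040721]
nut px 1184 [164.4 362.5] flat normal yaw 43.0 widths [15.6 17.9  8.9] centre [ 548.7 -167.4] encl (550.4, -167.3, 9.1)
orange 42 [216.8  83.5] ztop 0.0543 rect [ 471.1 -164.8] [10.1  0.5] 87.4
dowel 73 [280.1 142.6] [ 543.8 -122.8  104. ] z 0.1031
dowel 65 [295.1 195. ] [ 598.7 -125.4  104. ] z 0.1035
housing [ 567.7 -151.7] [183.8 183.6] 87.4
disc ellipse [ 568.1 -152.3] [143.9 150.3] z seat 0.09959265196664202
```

```bash
sed -i "s/^near=.*/near=(np.hypot(P[...,0]-.571,P[...,1]+.152)<.14)\&(z<.165)/; s/P\[...,1\]+.156)<.032/P[...,1]+.152)<.032/; s/^orange=.*/orange=ok\&(H<18)\&(S>150)\&(V>60)\&(z>.1)\&~(np.hypot(P[...,0]-.571,P[...,1]+.152)<.035)/" m.py; python3 m.py w2
```

```text
nut top z med 0.14423332913660009 [0.14287773 0.14338047 0.14392894 0.15064886]
nut px 1136 [261.5 188.9] flat normal yaw 40.0 widths [34.1 34.  34. ] centre [ 569.8 -151.2] encl (570.1, -151.2, 19.4)
orange 483 [324.9 169.3] ztop 0.138 rect [575.7 -93.8] [21.6  9.9] 85.7
dowel 73 [280.1 142.6] [ 543.8 -122.8  104. ] z 0.1031
dowel 65 [295.1 195. ] [ 598.7 -125.4  104. ] z 0.1035
housing [ 567.7 -151.7] [183.8 183.6] 87.4
disc ellipse [ 568.1 -152.3] [143.9 150.3] z seat 0.09959265196664202
```

Measured:

| Item | Position | Orientation |
|---|---|---|
| Nut | (0.5699,-0.1514), top at 0.1433 | flat normals at 40°+60k |
| Tab | (0.5757,-0.0938) | washer yaw -4.3° |
| Mill | — | yaw -2.7° |

Next I turn the tool by +0.527 so the jaws lie along 40°, away from the tab.

>>> play_rows(targets="0 0 0 0.527 0.2;0 0 0 0.527 0.2;0 0 0 0.527 0.2;0 0 0 0.527 0.2;0 0 0 0.527 0.2")

```text
time_s: 3.05
position: [0.571, -0.1536, 0.1958]
tool_rot: [[-0.642, 0.766, 0.002], [0.766, 0.642, -0.001], [-0.002, 0.001, -1.0]]
ft_force: [0.8, 0.2, -0.7]
grip_width: 0.0683
```

>>> play_rows(targets="0 0 0 0 0.2;0 0 0 0 0.2")

```text
time_s: 3.25
position: [0.5708, -0.1536, 0.1951]
tool_rot: [[-0.644, 0.765, 0.001], [0.765, 0.644, -0.0], [-0.001, 0.0, -1.0]]
ft_force: [0.5, 0.3, 0.1]
grip_width: 0.0683
```

```bash
python3 -c "
from h import *
s=status.observe();go(s,[.5699,-.1514,.112],130);print(s['grip_width'])
s,d=snap('wrist','w3')"; python3 m.py w3
```

```text
shift [0.0023 0.0006 0.0831] turn+ 0.0015693184904186867 yaw now 130.09 pos [ 0.5708 -0.1536  0.1951] t 3.25 q [-26.5  25.9  67.4   0.   86.7 -66.6]
0.06834396935751555
nut top z med 0.14423780762634378 [0.14291885 0.14338802 0.14399574 0.15074259]
nut px 1155 [261.2 190.1] flat normal yaw 41.0 widths [33.8 34.4 34.3] centre [ 570.3 -151.7] encl (570.2, -151.7, 19.2)
orange 438 [310.4 140.2] ztop 0.1381 rect [552.7 -90. ] [21.6 58. ] 81.1
dowel 70 [259.  138.9] [ 544.1 -123.3  104. ] z 0.1031
dowel 70 [300.2 177.1] [ 598.8 -125.9  104. ] z 0.1031
housing [ 568.  -150.9] [184.4 183.7] 87.4
disc ellipse [ 569.3 -151.8] [153.6 153.8] z seat 0.09958659448863189
```

>>> play_rows(targets="0.002 0.001 0.04 0 0.2;0.002 0.001 0.06 0 0.2;0.002 0.001 0.083 0 0.2;0.002 0.001 0.083 0 0.2;0.002 0.001 0.083 0 0.2")

```text
time_s: 3.8
position: [0.5705, -0.1515, 0.1124]
tool_rot: [[-0.643, 0.766, 0.0], [0.766, 0.643, -0.0], [-0.0, 0.0, -1.0]]
ft_force: [0.1, -0.0, 0.5]
grip_width: 0.0685
```

>>> play_rows(targets="0 0 0 0 0.3;0 0 0 0 0.4", force=40)

```text
time_s: 4.0
position: [0.5708, -0.1516, 0.113]
tool_rot: [[-0.643, 0.766, 0.002], [0.766, 0.643, -0.001], [-0.002, 0.001, -1.0]]
ft_force: [-1.3, 0.0, -0.2]
grip_width: 0.0516
```

```bash
python3 -c "
from h import *
s=status.observe();go(s,[.5702,-.1516,.112],130);print(s['grip_width'],s['ft_force'],s['wrist_torque'])
s,d=snap('wrist','w4')"
```

```text
shift [ 0.0004 -0.0004  0.001 ] turn+ 7.685297347639334e-05 yaw now 130.0 pos [ 0.5708 -0.1516  0.113 ] t 4.0 q [-26.4  29.6  75.2  -0.   75.1 -66.4]
0.05159879013602558 [-1.30541355  0.02575349 -0.2132211 ] [ 0.02627416 -0.0046798  -0.05121706]
```

View pics/w4.png

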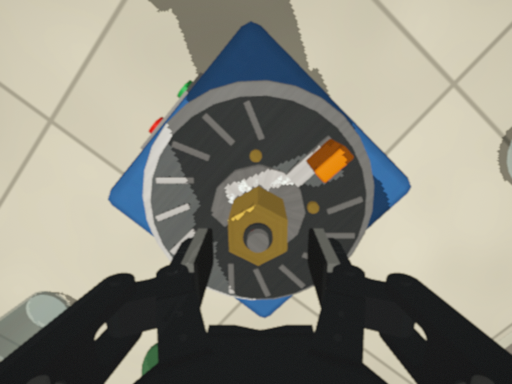

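The nut at (258,240) is centred between the pads with its flats parallel to them. Closing.

>>> play_rows(targets="0 0 0 0 0.8;0 0 0 0 0.8;0 0 0 0 0.8;0 0 0 0 0.8;0 0 0 0 0.8", force=40)

```text
time_s: 4.55
position: [0.5702, -0.1514, 0.1117]
tool_rot: [[-0.643, 0.766, -0.0], [0.766, 0.643, 0.0], [0.0, 0.0, -1.0]]
ft_force: [-0.4, -0.5, 0.3]
grip_width: 0.0174
```

```bash
cat > st.py <<'E'
from h import *
s=status.observe();R=np.array(s['tool_rot']);T=np.array(s['wrist_torque'])
print('t',round(s['time_s'],2),'pos',np.round(s['position'],4),'F',np.round(s['ft_force'],2),'T',np.round(T,3),'yaw',round(np.degrees(np.arctan2(R[1,0],R[0,0])),2),'w',round(s['grip_width'],4),'q6',round(s['q'][5],1))
E
python3 st.py
```

```text
t 4.55 pos [ 0.5702 -0.1514  0.1117] F [-0.45 -0.52  0.26] T [-0.02   0.007  0.027] yaw 129.99 w 0.0174 q6 -66.3
```

The width is 17 mm, so the fingers did not stop on the 34 mm nut. I need to look.

```bash
python3 -c "
from h import *
snap('wrist','w5');s,d=snap('side','s5');snap('scene','sc5')
a=cv2.imread('pics/s5.png')[150:290,190:330];b=cv2.imread('pics/sc5.png')[130:270,120:260]
cv2.imwrite('pics/s5c.png',cv2.resize(np.hstack([a,b]),(800,400),interpolation=cv2.INTER_CUBIC))"; python3 st.py
```

```text
t 4.7 pos [ 0.5702 -0.1514  0.1117] F [0.26 0.08 0.06] T [0.083 0.004 0.001] yaw 129.99 w 0.0171 q6 -66.3
```

View pics/w5.png

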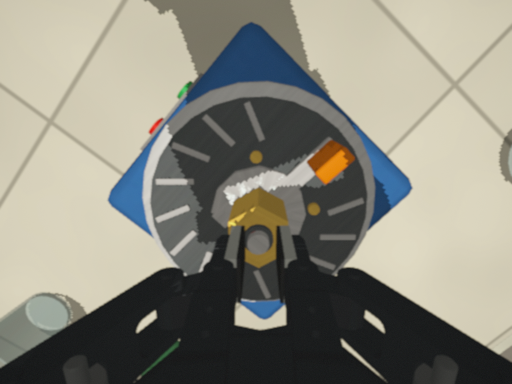

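View pics/s5c.png

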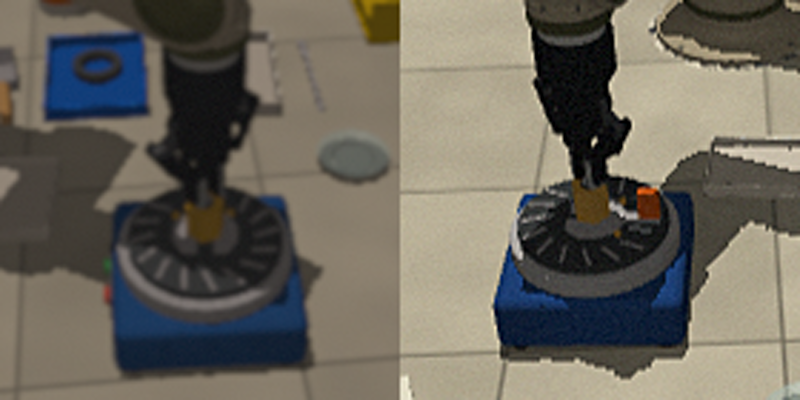

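```bash
python3 -c "
from h import *
for n in ['w5','sc5','s5','w4']:
  s,d=load(n);P=pts(s,d)
  h=cv2.cvtColor(d['pixels'],cv2.COLOR_RGB2HSV)
  D=np.hypot(P[...,0]-.5702,P[...,1]+.1515)
  for lo in np.arange(.10,.22,.01):
    m=(D<.06)&(P[...,2]>lo)&(P[...,2]<lo+.01)&(d['range_z']>0)
    dk=m&(h[...,2]<70)
    print(n,lo.round(2),m.sum(),dk.sum(), P[dk].mean(0).round(3) if dk.sum() else '')
s,d=load('w5');P=pts(s,d)
for v in range(215,300,8): print(v,[(u,P[v,u].round(3).tolist()) for u in (232,240,246,258)])
"
```

```text
w5 0.1 6482 1656 [ 0.563 -0.138  0.1  ]
w5 0.11 318 0 
w5 0.12 381 0 
w5 0.13 797 0 
w5 0.14 1683 189 [ 0.566 -0.149  0.146]
w5 0.15 683 180 [ 0.567 -0.146  0.157]
w5 0.16 600 403 [ 0.566 -0.146  0.165]
w5 0.17 710 460 [ 0.566 -0.146  0.175]
w5 0.18 901 611 [ 0.568 -0.148  0.186]
w5 0.19 2096 1928 [ 0.563 -0.143  0.196]
w5 0.2 6169 5993 [ 0.567 -0.148  0.205]
w5 0.21 5304 5070 [ 0.565 -0.145  0.216]
sc5 0.1 482 402 [ 0.584 -0.154  0.103]
sc5 0.11 52 5 [ 0.582 -0.139  0.112]
sc5 0.12 47 0 
sc5 0.13 53 0 
sc5 0.14 52 7 [ 0.573 -0.156  0.145]
sc5 0.15 29 23 [ 0.576 -0.154  0.155]
sc5 0.16 31 28 [ 0.58  -0.151  0.165]
sc5 0.17 38 32 [ 0.58  -0.15   0.175]
sc5 0.18 31 29 [ 0.576 -0.156  0.184]
sc5 0.19 34 28 [ 0.577 -0.16   0.196]
sc5 0.2 57 54 [ 0.584 -0.151  0.204]
sc5 0.21 65 61 [ 0.582 -0.153  0.216]
s5 0.1 679 630 [ 0.571 -0.162  0.103]
s5 0.11 37 16 [ 0.571 -0.165  0.113]
s5 0.12 33 3 [ 0.575 -0.162  0.126]
s5 0.13 34 4 [ 0.576 -0.158  0.136]
s5 0.14 66 31 [ 0.572 -0.155  0.145]
s5 0.15 26 25 [ 0.571 -0.155  0.155]
s5 0.16 39 37 [ 0.567 -0.159  0.165]
s5 0.17 42 39 [ 0.566 -0.159  0
[... 1252 characters left out ...]
.183]), (246, [0.571, -0.166, 0.142]), (258, [0.576, -0.161, 0.143])]
263 [(232, [0.553, -0.149, 0.191]), (240, [0.557, -0.149, 0.186]), (246, [0.59, -0.192, 0.1]), (258, [0.58, -0.165, 0.143])]
271 [(232, [0.554, -0.149, 0.196]), (240, [0.559, -0.152, 0.187]), (246, [0.594, -0.197, 0.1]), (258, [0.601, -0.191, 0.101])]
279 [(232, [0.554, -0.148, 0.202]), (240, [0.562, -0.155, 0.187]), (246, [0.599, -0.203, 0.1]), (258, [0.605, -0.196, 0.101])]
287 [(232, [0.554, -0.148, 0.206]), (240, [0.565, -0.159, 0.185]), (246, [0.603, -0.208, 0.1]), (258, [0.611, -0.202, 0.1])]
295 [(232, [0.554, -0.147, 0.211]), (240, [0.567, -0.162, 0.186]), (246, [0.608, -0.214, 0.099]), (258, [0.615, -0.208, 0.1])]
```

The fingertips show at about z 0.155 while the reported TCP is 0.112, so the tips are closed above the nut, round its cap. I'll measure the true tip position in the tool frame from the pictures.

```bash
python3 -c "
from h import *
for n in ['wrist0','w1','w2','w3','w4','w5']:
  s,d=load(n);P=pts(s,d);R=np.array(s['tool_rot']);L=(P-s['position'])@R
  # gripper pixels: within 60mm laterally & local z<-0.0.. above; use rows >225 
  v=np.mgrid[0:384,0:512][0]
  rz=d['range_z'];m=(rz>0)&(rz<.22)&(v>200)&(abs(L[...,0])<.03)&(L[...,2]>-.14)
  if n in('w4','w5'): m&=(P[...,2]>.1535)
  for side in (-1,1):
    mm=m&(np.sign(L[...,1])==side)
    q=L[mm]; 
    if len(q): 
      i=q[:,2]>np.percentile(q[:,2],99.5); print(n,side,'w',round(s['grip_width'],4),len(q),'tip z max',q[:,2].max().round(4),q[i].mean(0).round(4))
"
python3 - <<'E'
import sys;sys.path.insert(0,'.')
import os;os.chdir('.')
from h import *
for n in ['scene0','side0']:
  s,d=load(n);P=pts(s,d);R=np.array(s['tool_rot']);L=(P-s['position'])@R
  m=(d['range_z']>0)&(abs(L[...,0])<.03)&(abs(L[...,1])<.07)&(L[...,2]<.03)&(L[...,2]>-.12)
  q=L[m];print(n,len(q),np.sort(q[:,2])[-15:].round(4))
E
```

```text
wrist0 -1 w 0.0851 20703 tip z max -0.0498 [ 0.0015 -0.0423 -0.0526]
wrist0 1 w 0.0851 20354 tip z max -0.0498 [ 0.0016  0.0437 -0.0525]
w1 -1 w 0.0855 20705 tip z max -0.0501 [ 0.0017 -0.0423 -0.0526]
w1 1 w 0.0855 20348 tip z max -0.0502 [ 0.0016  0.0435 -0.0526]
w2 -1 w 0.085 20703 tip z max -0.0502 [ 0.0021 -0.0424 -0.0526]
w2 1 w 0.085 20372 tip z max -0.0496 [ 0.0015  0.0436 -0.0527]
w3 -1 w 0.0683 20698 tip z max -0.0438 [ 0.0024 -0.0345 -0.0474]
w3 1 w 0.0683 20325 tip z max -0.0437 [ 0.0024  0.0348 -0.0473]
w4 -1 w 0.0516 20801 tip z max -0.0407 [ 0.0036 -0.0266 -0.0447]
w4 1 w 0.0516 20552 tip z max -0.0405 [ 0.0036  0.0267 -0.0447]
w5 -1 w 0.0174 21610 tip z max -0.0418 [ 0.0098 -0.0131 -0.0452]
w5 1 w 0.0174 21438 tip z max -0.0418 [ 0.01    0.0131 -0.0449]
scene0 276 [-0.0615 -0.0612 -0.0611 -0.0602 -0.0599 -0.059  -0.0587 -0.058  -0.0579
 -0.0571 -0.0555 -0.055  -0.0548 -0.0537 -0.0535]
side0 203 [-0.0593 -0.0589 -0.058  -0.0576 -0.0573 -0.0573 -0.0572 -0.0571 -0.0565
 -0.0565 -0.0549 -0.0546 -0.0544 -0.0543 -0.0543]
```

The real tips lie about 37 mm behind the reported TCP: local z is -0.050 open and about -0.040 at mid-opening. The scene and side views agree. I'll plan with that offset. Reopen, then descend 38 mm more.

>>> play_rows(targets="0 0 0 0 0.3;0 0 0 0 0.3;0 0 0 0 0.3;0 0 0 0 0.3;0 0 0 0 0.3")

```text
time_s: 5.2
position: [0.5702, -0.1514, 0.1117]
tool_rot: [[-0.643, 0.766, 0.0], [0.766, 0.643, -0.0], [-0.0, 0.0, -1.0]]
ft_force: [0.5, -0.3, -0.9]
grip_width: 0.0602
```

>>> play_rows(targets="0 0 0.015 0 0.3;0 0 0.03 0 0.3;0 0 0.038 0 0.3;0 0 0.038 0 0.3;0 0 0.038 0 0.3")

```text
time_s: 5.7
position: [0.5705, -0.1515, 0.0742]
tool_rot: [[-0.643, 0.766, 0.001], [0.766, 0.643, -0.0], [-0.001, 0.0, -1.0]]
ft_force: [-0.4, -0.1, 0.1]
grip_width: 0.0596
```

```bash
python3 st.py;python3 -c "
from h import *
snap('wrist','w6');s,d=snap('side','s6');snap('scene','sc6')
a=cv2.imread('pics/s6.png')[150:290,190:330];b=cv2.imread('pics/sc6.png')[130:270,120:260]
cv2.imwrite('pics/s6c.png',cv2.resize(np.hstack([a,b]),(800,400),interpolation=cv2.INTER_CUBIC))"; python3 st.py
```

```text
t 5.7 pos [ 0.5705 -0.1515  0.0742] F [-0.43 -0.1   0.09] T [-0.054 -0.007 -0.012] yaw 129.99 w 0.0596 q6 -66.3
t 5.85 pos [ 0.5706 -0.1515  0.0744] F [-0.27  0.44 -0.33] T [-0.045  0.024  0.014] yaw 129.99 w 0.0601 q6 -66.3
```

View pics/w6.png

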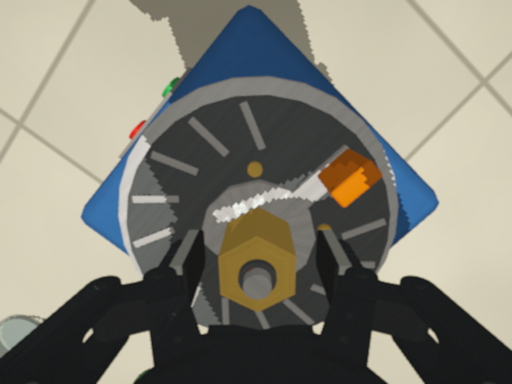

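View pics/s6c.png

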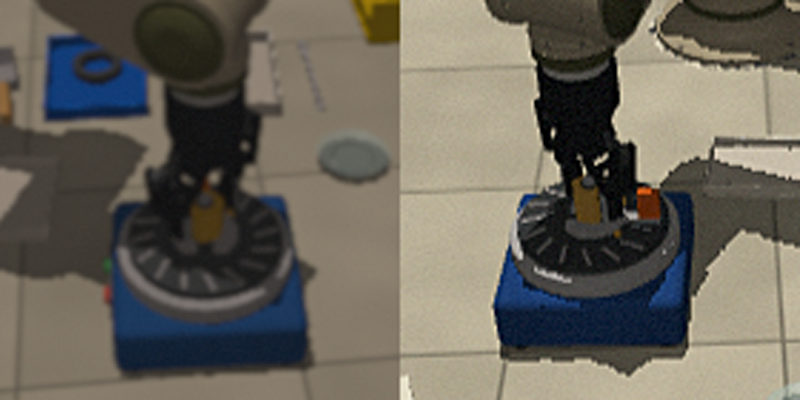

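The fingers now straddle the nut, whose centre is at (258,268) between pads at about 203 and 318. Closing.

>>> play_rows(targets="0 0 0 0 0.45;0 0 0 0 0.6;0 0 0 0 0.75;0 0 0 0 0.75;0 0 0 0 0.75", force=40)

```text
time_s: 6.35
position: [0.5694, -0.1521, 0.0745]
tool_rot: [[-0.643, 0.766, -0.001], [0.766, 0.643, -0.001], [-0.0, -0.002, -1.0]]
ft_force: [-5.6, -2.6, 7.0]
grip_width: 0.0333
```

```bash
python3 st.py; python3 -c "
from h import *
for i in range(4):
  snap('wrist','w7')
  s=status.observe();print(s['wrist_torque'].round(3),s['ft_force'].round(2),s['time_s'])"
```

```text
t 6.35 pos [ 0.5694 -0.1521  0.0745] F [-5.57 -2.65  6.99] T [-0.414  1.006  0.033] yaw 129.98 w 0.0333 q6 -66.3
[-0.429  0.958 -0.02 ] [-5.97 -2.68  6.82] 6.4
[-0.475  0.981  0.013] [-6.22 -4.22  5.83] 6.45
[-0.514  0.976  0.001] [-6.47 -2.39  6.42] 6.5
[-0.444  1.054  0.004] [-6.29 -2.58  5.  ] 6.55
```

>>> play_rows(targets="0 -0.002 0 0 0.75;0 -0.002 0 0 0.75")

```text
time_s: 6.75
position: [0.5694, -0.1522, 0.0745]
tool_rot: [[-0.643, 0.766, 0.002], [0.766, 0.643, 0.001], [-0.001, 0.002, -1.0]]
ft_force: [2.5, 4.6, 4.7]
grip_width: 0.0334
```

```bash
python3 st.py
```

```text
t 6.75 pos [ 0.5694 -0.1522  0.0745] F [2.47 4.63 4.7 ] T [ 0.602 -0.308 -0.037] yaw 129.99 w 0.0334 q6 -66.5
```

>>> play_rows(targets="0 0.001 0 0 0.75;0 0.001 0 0.05 0.75;0 0.001 -0.0003 0.1 0.75;0 0.001 -0.0005 0.15 0.75;0 0.001 -0.0005 0.15 0.75")

```text
time_s: 7.25
position: [0.5695, -0.1521, 0.0746]
tool_rot: [[-0.521, 0.854, 0.0], [0.854, 0.521, -0.001], [-0.001, -0.0, -1.0]]
ft_force: [-1.1, 0.8, 6.1]
grip_width: 0.0333
```

```bash
python3 st.py
```

```text
t 7.25 pos [ 0.5695 -0.1521  0.0746] F [-1.1   0.81  6.12] T [0.14  0.203 0.197] yaw 121.4 w 0.0333 q6 -57.8
```

Torque is 0.20 N m, the free-thread drag, so the nut is turning. I'll continue with climb compensation.

>>> play_rows(targets="0 0 -0.0004 0.12 0.75;0 0 -0.0008 0.24 0.75;0 0 -0.0012 0.36 0.75;0 0 -0.0016 0.48 0.75;0 0 -0.002 0.6 0.75")

```text
time_s: 7.75
position: [0.5699, -0.1521, 0.0765]
tool_rot: [[0.055, 0.998, 0.001], [0.998, -0.055, -0.0], [-0.0, 0.001, -1.0]]
ft_force: [2.1, 1.4, 2.4]
grip_width: 0.0332
```

```bash
python3 st.py
```

```text
t 7.75 pos [ 0.5699 -0.1521  0.0765] F [2.14 1.41 2.43] T [ 0.244 -0.39   0.234] yaw 86.85 w 0.0332 q6 -23.3
```

>>> play_rows(targets="0 0 -0.0004 0.12 0.75;0 0 -0.0008 0.24 0.75;0 0 -0.0012 0.36 0.75;0 0 -0.0016 0.48 0.75;0 0 -0.0019 0.6 0.75")

```text
time_s: 8.25
position: [0.5704, -0.1523, 0.0783]
tool_rot: [[0.609, 0.793, 0.002], [0.793, -0.609, -0.001], [0.001, 0.002, -1.0]]
ft_force: [3.8, 0.2, 1.8]
grip_width: 0.0333
```

```bash
python3 st.py
```

```text
t 8.25 pos [ 0.5704 -0.1523  0.0783] F [3.78 0.16 1.81] T [-0.019 -0.696  0.302] yaw 52.47 w 0.0333 q6 11.1
```

>>> play_rows(targets="0 0 -0.0004 0.12 0.75;0 0 -0.0008 0.24 0.75;0 0 -0.0012 0.36 0.75;0 0 -0.0016 0.48 0.75;0 0 -0.0018 0.6 0.75")

```text
time_s: 8.75
position: [0.5707, -0.1527, 0.0801]
tool_rot: [[0.951, 0.31, 0.003], [0.31, -0.951, -0.002], [0.002, 0.002, -1.0]]
ft_force: [3.5, -1.1, 0.2]
grip_width: 0.0336
```

```bash
python3 st.py
```

```text
t 8.75 pos [ 0.5707 -0.1527  0.0801] F [ 3.53 -1.13  0.23] T [-0.283 -0.665  0.239] yaw 18.08 w 0.0336 q6 45.5
```

>>> play_rows(targets="0 0 -0.0004 0.1 0.75;0 0 -0.0007 0.2 0.75;0 0 -0.001 0.3 0.75;0 0 -0.0013 0.4 0.75;0 0 -0.0015 0.45 0.75")

```text
time_s: 9.25
position: [0.5706, -0.1531, 0.0815]
tool_rot: [[0.991, -0.133, 0.003], [-0.133, -0.991, -0.002], [0.003, 0.002, -1.0]]
ft_force: [4.6, -2.9, -2.1]
grip_width: 0.034
```

```bash
python3 st.py
```

```text
t 9.25 pos [ 0.5706 -0.1531  0.0815] F [ 4.58 -2.91 -2.05] T [-0.618 -0.721  0.224] yaw -7.62 w 0.034 q6 71.2
```

>>> play_rows(targets="0 0 -0.0002 0.05 0.75;0 0 -0.0003 0.1 0.75;0 0 -0.0003 0.1 0.75")

```text
time_s: 9.55
position: [0.5706, -0.1532, 0.0818]
tool_rot: [[0.973, -0.229, 0.003], [-0.229, -0.973, -0.002], [0.003, 0.002, -1.0]]
ft_force: [4.6, -3.1, -1.4]
grip_width: 0.0334
```

```bash
python3 st.py
```

```text
t 9.55 pos [ 0.5706 -0.1532  0.0818] F [ 4.61 -3.09 -1.4 ] T [-0.547 -0.683  0.204] yaw -13.24 w 0.0334 q6 76.8
```

>>> play_rows(targets="0 0 -0.0002 0.05 0.75;0 0 -0.0003 0.1 0.75;0 0 -0.0003 0.1 0.75")

```text
time_s: 9.85
position: [0.5706, -0.1532, 0.0821]
tool_rot: [[0.946, -0.325, 0.003], [-0.325, -0.946, -0.002], [0.003, 0.001, -1.0]]
ft_force: [3.8, -3.0, -0.2]
grip_width: 0.0333
```

```bash
python3 st.py
```

```text
t 9.85 pos [ 0.5706 -0.1532  0.0821] F [ 3.83 -2.98 -0.18] T [-0.635 -0.64   0.224] yaw -18.97 w 0.0333 q6 82.5
```

>>> play_rows(targets="0 0 -0.0002 0.05 0.75;0 0 -0.0003 0.1 0.75;0 0 -0.0003 0.1 0.75")

```text
time_s: 10.15
position: [0.5705, -0.1533, 0.0824]
tool_rot: [[0.908, -0.418, 0.002], [-0.418, -0.908, -0.003], [0.003, 0.001, -1.0]]
ft_force: [4.8, -3.9, -0.3]
grip_width: 0.0335
```

```bash
python3 st.py
```

```text
t 10.15 pos [ 0.5705 -0.1533  0.0824] F [ 4.8  -3.91 -0.3 ] T [-0.728 -0.619  0.239] yaw -24.7 w 0.0335 q6 88.2
```

>>> play_rows(targets="0 0 -0.0002 0.05 0.75;0 0 -0.0003 0.1 0.75;0 0 -0.0003 0.1 0.75")

```text
time_s: 10.45
position: [0.5705, -0.1534, 0.0827]
tool_rot: [[0.862, -0.506, 0.002], [-0.506, -0.862, -0.003], [0.003, 0.001, -1.0]]
ft_force: [4.6, -5.0, -2.0]
grip_width: 0.0335
```

```bash
python3 st.py
```

```text
t 10.45 pos [ 0.5705 -0.1534  0.0827] F [ 4.57 -4.96 -1.95] T [-0.747 -0.583  0.261] yaw -30.43 w 0.0335 q6 94.0
```

>>> play_rows(targets="0 0 -0.0002 0.05 0.75;0 0 -0.0003 0.1 0.75;0 0 -0.0003 0.1 0.75")

```text
time_s: 10.75
position: [0.5704, -0.1534, 0.083]
tool_rot: [[0.807, -0.59, 0.002], [-0.59, -0.807, -0.003], [0.003, 0.001, -1.0]]
ft_force: [4.0, -5.3, -0.8]
grip_width: 0.0334
```

```bash
python3 st.py
```

```text
t 10.75 pos [ 0.5704 -0.1534  0.083 ] F [ 4.02 -5.25 -0.81] T [-0.741 -0.61   0.212] yaw -36.16 w 0.0334 q6 99.7
```

>>> play_rows(targets="0 0 -0.0002 0.05 0.75;0 0 -0.0003 0.1 0.75;0 0 -0.0003 0.1 0.75")

```text
time_s: 11.05
position: [0.5704, -0.1535, 0.0833]
tool_rot: [[0.744, -0.668, 0.002], [-0.668, -0.744, -0.003], [0.003, 0.001, -1.0]]
ft_force: [4.9, -4.0, -0.3]
grip_width: 0.0337
```

```bash
python3 st.py
```

```text
t 11.05 pos [ 0.5704 -0.1535  0.0833] F [ 4.93 -4.04 -0.27] T [-0.84  -0.536  0.218] yaw -41.89 w 0.0337 q6 105.4
```

>>> play_rows(targets="0 0 -0.0002 0.05 0.75;0 0 -0.0003 0.1 0.75;0 0 -0.0003 0.1 0.75")

```text
time_s: 11.35
position: [0.5703, -0.1535, 0.0833]
tool_rot: [[0.674, -0.738, 0.002], [-0.738, -0.674, -0.003], [0.003, 0.001, -1.0]]
ft_force: [3.7, -5.3, -2.6]
grip_width: 0.0339
```

```bash
python3 st.py
```

```text
t 11.35 pos [ 0.5703 -0.1535  0.0833] F [ 3.72 -5.29 -2.62] T [-0.867 -0.632  0.472] yaw -47.59 w 0.0339 q6 111.1
```

Torque jumped to 0.47 N m and the climb ceased, so the stop has been met. I'll relax the coupling twist a little, then release.

>>> play_rows(targets="0 0 0 -0.06 0.75;0 0 0 -0.12 0.75;0 0 0 -0.17 0.75;0 0 0 -0.17 0.75")

```text
time_s: 11.75
position: [0.5704, -0.1534, 0.0833]
tool_rot: [[0.791, -0.612, 0.002], [-0.612, -0.791, -0.003], [0.003, 0.001, -1.0]]
ft_force: [4.3, -5.4, -2.4]
grip_width: 0.0331
```

```bash
python3 st.py
```

```text
t 11.75 pos [ 0.5704 -0.1534  0.0833] F [ 4.32 -5.44 -2.41] T [-0.838 -0.722  0.073] yaw -37.74 w 0.0331 q6 101.3
```

>>> play_rows(targets="0 0 0 0 0.38;0 0 0 0 0.38;0 0 0 0 0.38;0 0 0 0 0.38")

```text
time_s: 12.15
position: [0.5693, -0.1519, 0.0835]
tool_rot: [[0.789, -0.614, -0.0], [-0.614, -0.789, 0.0], [-0.0, 0.0, -1.0]]
ft_force: [-0.5, -0.8, 0.8]
grip_width: 0.0528
```

>>> play_rows(targets="0 0 -0.04 0 0.38;0 0 -0.08 0 0.38;0 0 -0.11 0 0.38;0 0 -0.11 0 0.38;0 0 -0.11 0 0.38")

```text
time_s: 12.65
position: [0.5693, -0.1519, 0.1935]
tool_rot: [[0.789, -0.614, 0.0], [-0.614, -0.789, -0.0], [0.0, -0.0, -1.0]]
ft_force: [0.1, -0.0, -0.4]
grip_width: 0.0532
```

```bash
python3 st.py; python3 -c "
from h import *
snap('wrist','w8')
a=cv2.imread('pics/w8.png');cv2.imwrite('pics/w8c.png',cv2.resize(a[80:270,160:400],(760,600),interpolation=cv2.INTER_CUBIC))"; python3 m.py w8
```

```text
t 12.65 pos [ 0.5693 -0.1519  0.1935] F [ 0.12 -0.03 -0.35] T [-0.01   0.02   0.002] yaw -37.88 w 0.0532 q6 101.4
nut top z med 0.15274835855146207 [0.15142736 0.15192555 0.15251544 0.15491515]
nut px 1403 [261.9 194.6] flat normal yaw 54.0 widths [33.9 34.1 34.4] centre [ 568.2 -152.8] encl (568.1, -152.8, 19.5)
orange 452 [208.8 216.8] ztop 0.138 rect [ 595.5 -143.1] [ 16.3 123. ] 22.9
dowel 71 [222.1 172.9] [ 596.9 -126.4  104. ] z 0.1031
dowel 50 [254.7 216.6] [ 541.6 -123.1  104. ] z 0.1033
housing [ 570.3 -153.2] [184.2 184.3] 87.5
disc ellipse [ 570. -154.] [144.1 149.8] z seat 0.09951662996180183
```

View pics/w8.png

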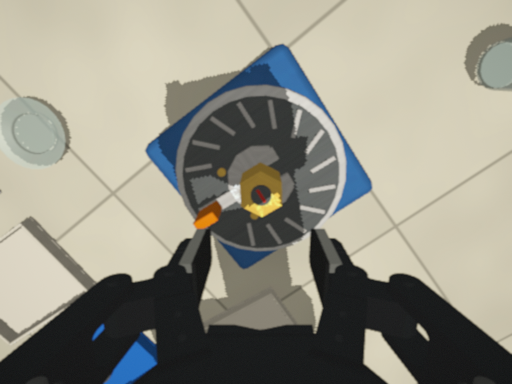

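The nut top rose about 8.5 mm to about 52.3 mm above the seat. The washer has not moved. Next I rise, turn the tool to align with the washer (yaw about 85.7°) and go over the tab.

>>> play_rows(targets="0 0 -0.04 -0.14 0.5;0 0 -0.04 -0.28 0.5;0 0 -0.04 -0.42 0.5;0 0 -0.04 -0.56 0.5;0 0 -0.04 -0.7 0.5")

```text
time_s: 13.2
position: [0.569, -0.1518, 0.2317]
tool_rot: [[0.999, 0.045, -0.003], [0.045, -0.999, 0.001], [-0.003, -0.002, -1.0]]
ft_force: [-0.2, -0.1, 0.0]
grip_width: 0.0427
```

>>> play_rows(targets="0 0 0 -0.15 0.5;0 0 0 -0.3 0.5;0 0 0 -0.45 0.5;0 0 0 -0.6 0.5;0 0 0 -0.75 0.5")

```text
time_s: 13.7
position: [0.569, -0.1518, 0.2317]
tool_rot: [[0.7, 0.714, -0.003], [0.714, -0.7, 0.001], [-0.001, -0.003, -1.0]]
ft_force: [-0.6, -0.2, 0.6]
grip_width: 0.0428
```

>>> play_rows(targets="0 0 0 -0.15 0.5;0 0 0 -0.3 0.5;0 0 0 -0.45 0.5;0 0 0 -0.6 0.5;0 0 0 -0.705 0.5")

```text
time_s: 14.2
position: [0.569, -0.1518, 0.2317]
tool_rot: [[0.071, 0.997, -0.003], [0.997, -0.071, 0.001], [0.001, -0.003, -1.0]]
ft_force: [-0.2, -0.3, -0.4]
grip_width: 0.0427
```

```bash
python3 -c "
from h import *
s=status.observe();go(s,[.5753,-.0947,.2],85.7)"
```

```text
shift [0.0574 0.0023 0.0317] turn+ 0.003713176995767883 yaw now 85.91 pos [ 0.569  -0.1518  0.2317] t 14.2 q [-26.4  24.7  63.5  -0.   92.1 -22.4]
```

>>> play_rows(targets="0.057 0.002 0.022 0 0.5;0.057 0.002 0.022 0 0.5;0.057 0.002 0.022 0 0.5;0.057 0.002 0.022 0 0.5")

```text
time_s: 14.6
position: [0.5758, -0.0959, 0.2112]
tool_rot: [[0.077, 0.997, -0.001], [0.997, -0.077, -0.0], [-0.0, -0.001, -1.0]]
ft_force: [0.7, -0.1, -0.4]
grip_width: 0.0428
```

```bash
sed -i 's/(z<.165)/(z<.162)/;' m.py; python3 -c "
from h import *
s,d=snap('wrist','w9');go(s,[.5753,-.0947,.2],85.7)"; python3 m.py w9
```

```text
shift [ 0.0011 -0.0006  0.0112] turn+ -0.0018943693442129985 yaw now 85.59 pos [ 0.5758 -0.0959  0.2112] t 14.6 q [-21.1  24.6  66.8  -0.   88.6 -16.6]
nut top z med 0.15263895842002584 [0.15116377 0.1518619  0.15242256 0.15485722]
nut px 1020 [259.8 247.8] flat normal yaw 54.5 widths [34.8 35.  33.6] centre [ 570.5 -152.4] encl (570.4, -152.1, 19.3)
orange 279 [262.1 180. ] ztop 0.138 rect [578.9 -63.3] [84.   8.4] 85.5
dowel 59 [284.5 201.9] [ 598.7 -126.3  104. ] z 0.1032
dowel 57 [233.3 203.4] [ 544.2 -123.8  104. ] z 0.1029
housing [ 569.  -149.7] [183.  184.3] 87.1
disc ellipse [ 570.2 -148.3] [140.3 154.8] z seat 0.09956483559770607
```

View pics/w9.png

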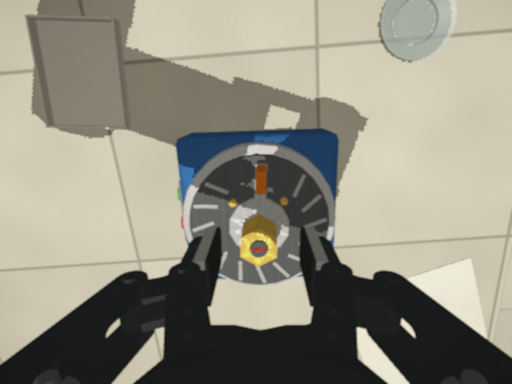

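```bash
python3 -c "
from h import *
s,d=load('w9');P=pts(s,d);z=P[...,2]
m=((abs(z-.138)<.003)&(np.hypot(P[...,0]-.5753,P[...,1]+.0947)<.018)).astype(np.uint8)
v,u=np.nonzero(m);Q=np.array([onplane(s,d,a,b,.138)[:2] for a,b in zip(u,v)])*1000
r=cv2.minAreaRect(Q.astype(np.float32));c=Q.mean(0);w,V=np.linalg.eigh(np.cov((Q-c).T));print(len(Q),r,c,np.degrees(np.arctan2(V[1,1],V[0,1])),u.mean(),v.mean())
# washer top edges: plane z .106
"

```

```text
247 ((576.0404663085938, -93.37998962402344), (21.997051239013672, 9.294380187988281), 85.53775787353516) [576.09507241 -93.17092733] 84.79731776898109 261.0485829959514 182.37246963562754
```

Tab at (0.5752,-0.0939), yaw 85.6°, already aligned with the tool. Descend to grip it.

>>> play_rows(targets="0.002 -0.001 0.04 0 0.5;0.002 -0.001 0.08 0 0.5;0.002 -0.001 0.11 0 0.5;0.002 -0.001 0.13 0 0.5;0.002 -0.001 0.139 0 0.5")

```text
time_s: 15.15
position: [0.5743, -0.0942, 0.0708]
tool_rot: [[0.078, 0.997, -0.002], [0.997, -0.078, 0.001], [0.001, -0.002, -1.0]]
ft_force: [-0.2, -0.0, 0.6]
grip_width: 0.0429
```

>>> play_rows(targets="0 0 0 0 0.6;0 0 0 0 0.65;0 0 0 0 0.65", force=30)

```text
time_s: 15.45
position: [0.5757, -0.0937, 0.0738]
tool_rot: [[0.077, 0.997, 0.002], [0.997, -0.077, -0.001], [-0.001, 0.002, -1.0]]
ft_force: [0.0, -0.3, 0.3]
grip_width: 0.0301
```

```bash
python3 st.py; python3 -c "
from h import *
s,d=snap('wrist','w10');s,d=snap('scene','sc10');snap('side','s10')
a=cv2.imread('pics/s10.png')[150:290,190:330];b=cv2.imread('pics/sc10.png')[130:270,120:260]
cv2.imwrite('pics/s10c.png',cv2.resize(np.hstack([a,b]),(800,400),interpolation=cv2.INTER_CUBIC))"
```

```text
t 15.45 pos [ 0.5757 -0.0937  0.0738] F [ 0.05 -0.33  0.27] T [ 0.044 -0.012 -0.014] yaw 85.58 w 0.0301 q6 -16.4
```

View pics/w10.png

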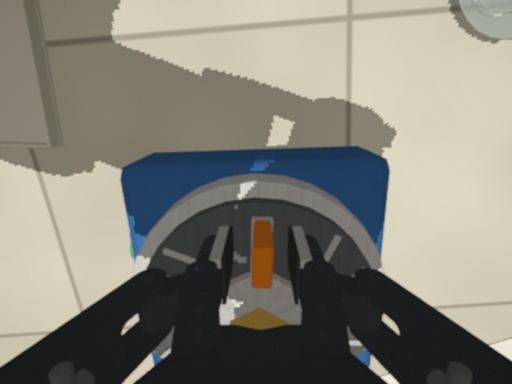

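View pics/s10c.png

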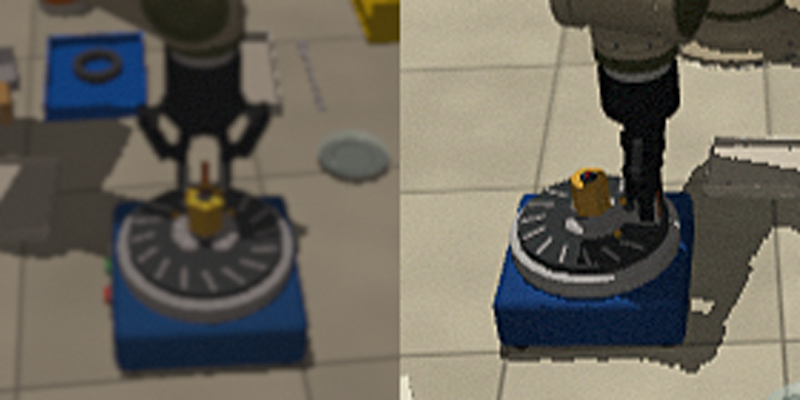

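The tab at (263,250) sits midway between the pads at 232 and 290. Closing gently.

>>> play_rows(targets="0 0 0 0 0.72;0 0 0 0 0.8;0 0 0 0 0.88;0 0 0 0 0.95;0 0 0 0 0.95", force=30)

```text
time_s: 16.1
position: [0.575, -0.0933, 0.0727]
tool_rot: [[0.077, 0.997, 0.0], [0.997, -0.077, -0.0], [-0.0, 0.0, -1.0]]
ft_force: [-0.1, 0.4, 1.9]
grip_width: 0.0096
```

```bash
python3 st.py
```

```text
t 16.1 pos [ 0.575  -0.0933  0.0727] F [-0.08  0.43  1.91] T [0.007 0.068 0.042] yaw 85.59 w 0.0096 q6 -16.4
```

>>> play_rows(targets="0 0 0 0 0.95;0 0 0 0 0.95", force=50)

```text
time_s: 16.3
position: [0.575, -0.0933, 0.0727]
tool_rot: [[0.077, 0.997, 0.0], [0.997, -0.077, -0.0], [-0.0, 0.0, -1.0]]
ft_force: [-0.2, -0.3, 2.7]
grip_width: 0.0092
```

```bash
python3 st.py;  python3 -c "
from h import *
s,d=snap('wrist','w11')"
```

```text
t 16.3 pos [ 0.575  -0.0933  0.0727] F [-0.16 -0.26  2.74] T [0.044 0.129 0.006] yaw 85.59 w 0.0092 q6 -16.4
```

View pics/w11.png

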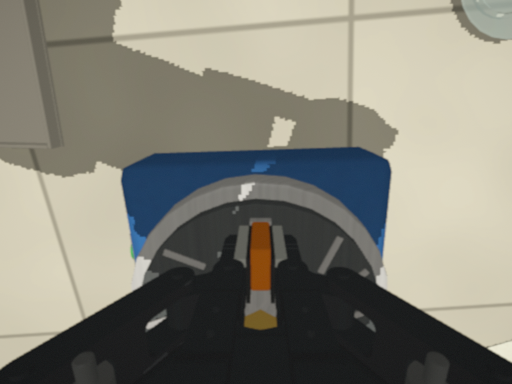

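Gripped at 9.2 mm on the 10 mm tab. Lifting 7 mm, which leaves about 3 mm over the dowels and 3 mm under the nut.

>>> play_rows(targets="0 0 -0.002 0 0.95;0 0 -0.004 0 0.95;0 0 -0.006 0 0.95;0 0 -0.007 0 0.95;0 0 -0.007 0 0.95")

```text
time_s: 16.85
position: [0.575, -0.0933, 0.0796]
tool_rot: [[0.077, 0.997, 0.0], [0.997, -0.077, -0.0], [-0.0, 0.0, -1.0]]
ft_force: [0.1, 0.5, -0.6]
grip_width: 0.0094
```

```bash
python3 st.py;  python3 -c "
from h import *
s,d=snap('wrist','w12');s,d=snap('scene','sc12');snap('side','s12')
a=cv2.imread('pics/s12.png')[180:280,210:310];b=cv2.imread('pics/sc12.png')[160:260,140:240]
cv2.imwrite('pics/s12c.png',cv2.resize(np.hstack([a,b]),(800,400),interpolation=cv2.INTER_CUBIC))
s,d=load('s12');P=pts(s,d);m=(np.hypot(P[...,0]-.571,P[...,1]+.1525)<.033)&(P[...,2]<.125)&(P[...,1]<-.155);print(np.histogram(P[m][:,2],np.arange(.098,.126,.002)))
for n in('s10','s12'):
  s,d=load(n);h=cv2.cvtColor(d['pixels'],cv2.COLOR_RGB2HSV);P=pts(s,d);m=(np.hypot(P[...,0]-.571,P[...,1]+.1525)<.033)&(P[...,2]<.12)&(P[...,2]>.1)&(h[...,1]<60)&(h[...,2]>90);print(n,m.sum(),np.median(P[m],0))"; python3 st.py
```

```text
t 16.85 pos [ 0.575  -0.0933  0.0796] F [ 0.07  0.52 -0.61] T [ 0.044 -0.014  0.055] yaw 85.58 w 0.0094 q6 -16.4
(array([18, 48, 15,  3,  1,  4,  9, 40, 27,  8,  4,  5,  7]), array([0.098, 0.1  , 0.102, 0.104, 0.106, 0.108, 0.11 , 0.112, 0.114,
       0.116, 0.118, 0.12 , 0.122, 0.124]))
s10 77 [ 0.55007557 -0.16396332  0.10731811]
s12 76 [ 0.55109019 -0.16389359  0.11376622]
t 17.0 pos [ 0.5749 -0.0933  0.0794] F [ 0.03 -0.14  0.26] T [ 0.046 -0.015 -0.053] yaw 85.59 w 0.009 q6 -16.4
```

View pics/s12c.png

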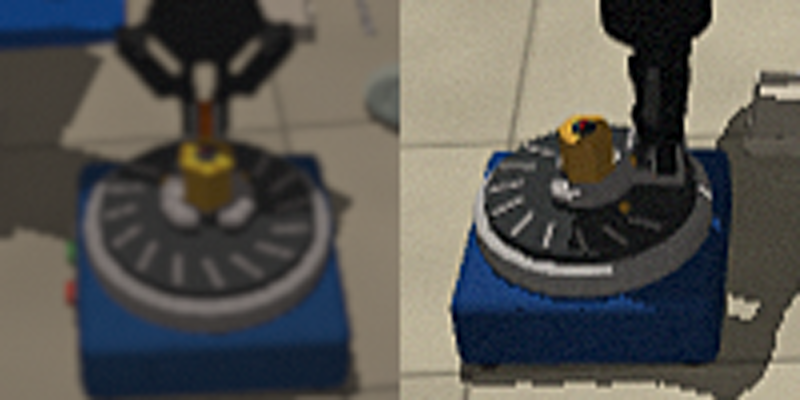

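The washer is lifted evenly by 6.5 mm with no contact force. Drawing it out along its own +y (tool +x).

>>> play_rows(targets="0.004 0 0 0 0.95;0.010 0 0 0 0.95;0.016 0 0 0 0.95;0.020 0 0 0 0.95")

```text
time_s: 17.4
position: [0.5766, -0.0725, 0.0795]
tool_rot: [[0.076, 0.997, 0.0], [0.997, -0.076, 0.0], [0.0, -0.0, -1.0]]
ft_force: [0.2, 0.0, -1.8]
grip_width: 0.0089
```

```bash
python3 st.py
```

```text
t 17.4 pos [ 0.5766 -0.0725  0.0795] F [ 0.2   0.03 -1.76] T [ 0.07   0.037 -0.024] yaw 85.62 w 0.0089 q6 -14.5
```

>>> play_rows(targets="0.008 0 0 0 0.95;0.018 0 0 0 0.95;0.028 0 0 0 0.95;0.038 0 0 0 0.95;0.045 0 0 0 0.95")

```text
time_s: 17.9
position: [0.58, -0.0273, 0.0795]
tool_rot: [[0.076, 0.997, 0.0], [0.997, -0.076, 0.0], [0.0, 0.0, -1.0]]
ft_force: [0.1, -0.1, -1.5]
grip_width: 0.009
```

```bash
python3 st.py;  python3 -c "
from h import *
s,d=snap('wrist','w13');s,d=snap('scene','sc13');snap('side','s13')
a=cv2.imread('pics/s13.png')[170:280,210:320];b=cv2.imread('pics/sc13.png')[150:260,140:250]
cv2.imwrite('pics/s13c.png',cv2.resize(np.hstack([a,b]),(800,400),interpolation=cv2.INTER_CUBIC))"
```

```text
t 17.9 pos [ 0.58   -0.0273  0.0795] F [ 0.11 -0.08 -1.51] T [ 0.074 -0.021  0.042] yaw 85.63 w 0.009 q6 -10.0
```

View pics/s13c.png

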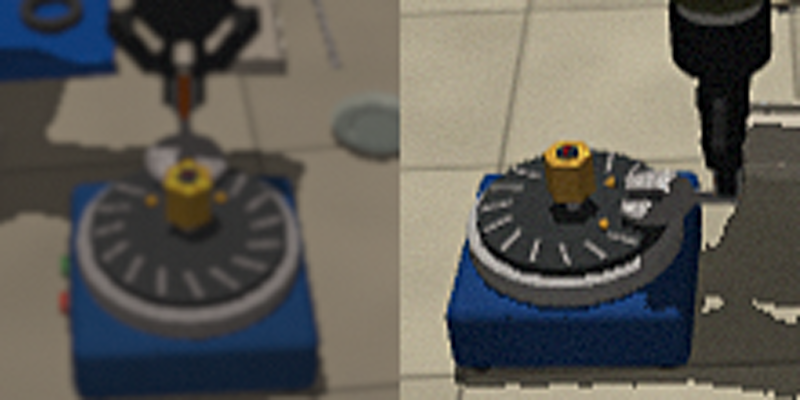

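The washer is clear of the spindle (drawn out 66 mm), held level, and no strain showed. Raising it and carrying it toward the white tray.

>>> play_rows(targets="0 0 -0.03 0 0.95;0 0 -0.06 0 0.95;0.03 0.004 -0.075 0 0.95;0.07 0.009 -0.075 0 0.95;0.11 0.014 -0.075 0 0.95")

```text
time_s: 18.55
position: [0.6029, 0.0806, 0.1553]
tool_rot: [[0.079, 0.997, 0.001], [0.997, -0.079, -0.0], [-0.0, 0.001, -1.0]]
ft_force: [0.3, 0.7, -0.9]
grip_width: 0.0092
```

>>> play_rows(targets="0.04 0.005 0 0 0.95;0.08 0.01 0 0 0.95;0.12 0.015 0 0 0.95;0.16 0.02 0 0 0.95;0.2 0.024 0 0 0.95")

```text
time_s: 19.05
position: [0.6421, 0.2788, 0.1544]
tool_rot: [[0.078, 0.997, -0.0], [0.997, -0.078, -0.0], [-0.0, -0.0, -1.0]]
ft_force: [1.5, -0.9, -1.4]
grip_width: 0.0087
```

>>> play_rows(targets="0 0 0 0 0.95;0 0 0 0 0.95;0 0 0 0 0.95")

```text
time_s: 19.35
position: [0.6419, 0.2765, 0.1545]
tool_rot: [[0.078, 0.997, -0.0], [0.997, -0.078, -0.0], [-0.0, -0.0, -1.0]]
ft_force: [-0.7, -0.6, -0.7]
grip_width: 0.0092
```

```bash
python3 st.py;  python3 -c "
from h import *
s,d=snap('wrist','w14');go(s,[.6417,.2809,.15],86.1);s,d=snap('scene','sc14');snap('side','s14')"
```

```text
t 19.35 pos [0.6419 0.2765 0.1545] F [-0.66 -0.56 -0.72] T [ 0.088  0.023 -0.021] yaw 85.52 w 0.0092 q6 18.1
shift [ 0.0044 -0.0005  0.0045] turn+ -0.010144876381992523 yaw now 85.52 pos [0.6419 0.2765 0.1545] t 19.35 q [13.6 38.9 50.4 -0.  90.7 18.1]
```

View pics/w14.png

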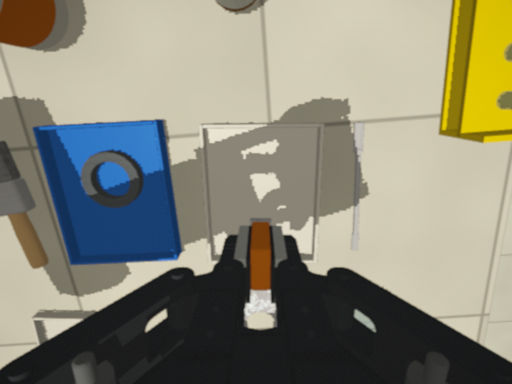

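View pics/sc14.png

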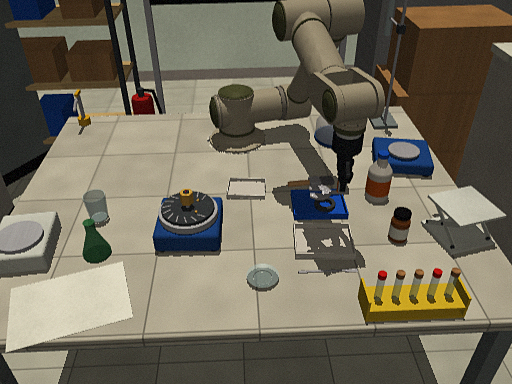

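View pics/s14.png

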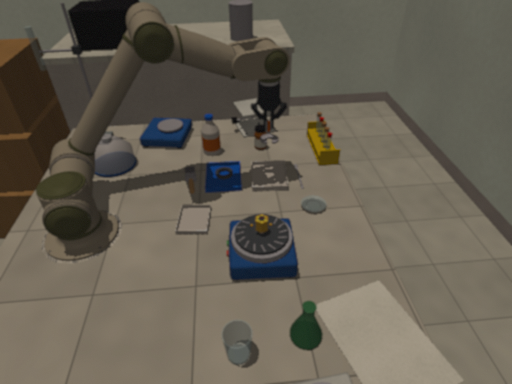

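The washer hangs over the white tray, whose far rim spans (202,125) to (322,124) in the wrist view. The blue tray is well to the left. I'll check the tray pose from this view.

```bash
python3 -c "
from h import *
s,d=load('w14')
for u,v in ((202,125),(322,124),(212,261),(316,261)): print((onplane(s,d,u,v,.022)*1000).round(1))
P=pts(s,d);z=P[...,2];m=(d['range_z']>0)&(z>.018)&(z<.026)&(abs(P[...,0]-.64)<.085)&(abs(P[...,1]-.24)<.1)
q=P[m];print(m.sum(),cv2.minAreaRect((q[:,:2]*1000).astype(np.float32)), z[(abs(P[...,0]-.64)<.03)&(abs(P[...,1]-.30)<.01)].min())
"; python3 st.py
```

```text
[583.1 331.   22. ]
[711.1 321.8  22. ]
[572.6 166.2  22. ]
[701. 156.  22.]
1584 ((640.5237426757812, 242.53707885742188), (169.68711853027344, 135.3879852294922), 85.91390228271484) 0.0012569039722426512
t 19.5 pos [0.642  0.2764 0.1548] F [-0.63  0.1  -0.21] T [ 0.06  -0.011  0.07 ] yaw 85.49 w 0.0087 q6 18.1
```

>>> play_rows(targets="0.006 0.001 0.04 -0.007 0.95;0.006 0.001 0.08 -0.007 0.95;0.006 0.001 0.115 -0.007 0.95;0.006 0.001 0.14 -0.007 0.95;0.006 0.001 0.145 -0.007 0.95")

```text
time_s: 20.0
position: [0.6417, 0.2823, 0.0063]
tool_rot: [[0.071, 0.997, -0.006], [0.997, -0.071, -0.001], [-0.002, -0.005, -1.0]]
ft_force: [-0.3, 0.7, -0.7]
grip_width: 0.0091
```

```bash
python3 st.py;  python3 -c "
from h import *
s,d=snap('wrist','w15');s,d=snap('scene','sc15');snap('side','s15')
a=cv2.imread('pics/s15.png')[130:210,220:300];b=cv2.imread('pics/sc15.png')[180:270,275:365]
cv2.imwrite('pics/s15c.png',np.hstack([cv2.resize(a,(400,400),interpolation=cv2.INTER_CUBIC),cv2.resize(b,(400,400),interpolation=cv2.INTER_CUBIC)]))"
```

```text
t 20.0 pos [0.6417 0.2823 0.0063] F [-0.26  0.74 -0.66] T [ 0.066 -0.042  0.025] yaw 85.93 w 0.0091 q6 18.2
```

View pics/s15c.png

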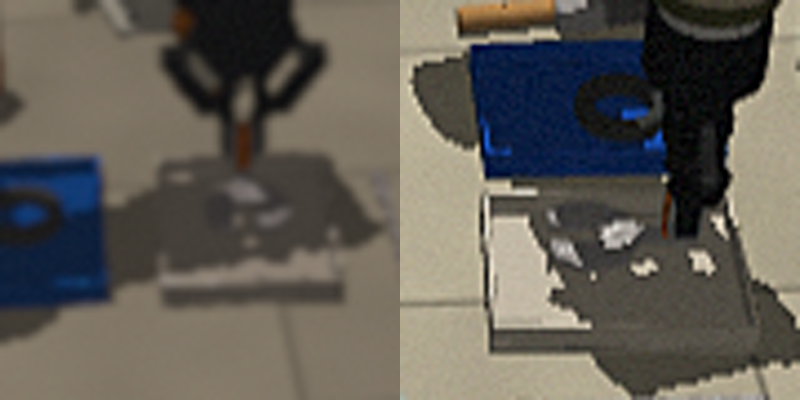

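View pics/w15.png

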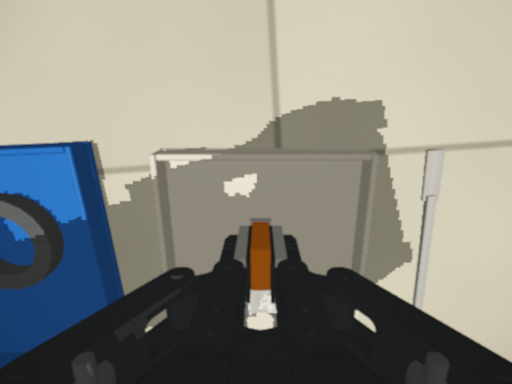

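It is centred in the tray. Lowering to about 3 mm above the floor, then easing down.

>>> play_rows(targets="0 0 0.01 0 0.95;0 0 0.02 0 0.95;0 0 0.027 0 0.95;0 0 0.03 0 0.95;0 0 0.03 0 0.95")

```text
time_s: 20.65
position: [0.6429, 0.2835, -0.0211]
tool_rot: [[0.07, 0.998, -0.001], [0.998, -0.07, -0.0], [-0.0, -0.001, -1.0]]
ft_force: [0.1, 0.3, -0.2]
grip_width: 0.0092
```

```bash
python3 st.py
```

```text
t 20.65 pos [ 0.6429  0.2835 -0.0211] F [ 0.11  0.32 -0.18] T [0.047 0.037 0.003] yaw 85.99 w 0.0092 q6 18.2
```

>>> play_rows(targets="0 0 0.001 0 0.95;0 0 0.002 0 0.95;0 0 0.002 0 0.95")

```text
time_s: 20.95
position: [0.6432, 0.2836, -0.0224]
tool_rot: [[0.07, 0.998, 0.0], [0.998, -0.07, 0.0], [0.0, 0.0, -1.0]]
ft_force: [0.1, 0.4, -1.7]
grip_width: 0.0089
```

```bash
python3 st.py
```

```text
t 20.95 pos [ 0.6432  0.2836 -0.0224] F [ 0.13  0.36 -1.72] T [-0.021  0.004 -0.064] yaw 85.99 w 0.0089 q6 18.2
```

>>> play_rows(targets="0 0 0.001 0 0.95;0 0 0.002 0 0.95;0 0 0.002 0 0.95")

```text
time_s: 21.25
position: [0.6434, 0.2837, -0.0233]
tool_rot: [[0.07, 0.998, 0.001], [0.998, -0.07, 0.0], [0.0, 0.001, -1.0]]
ft_force: [-2.3, -0.6, 5.5]
grip_width: 0.0092
```

```bash
python3 st.py
```

```text
t 21.25 pos [ 0.6434  0.2837 -0.0233] F [-2.29 -0.63  5.48] T [-0.165  0.372 -0.015] yaw 86.0 w 0.0092 q6 18.2
```

Floor contact at 5.5 N upward, at the expected height. Releasing, opening only partly so as to stay clear of the tray walls, then retreating.

>>> play_rows(targets="0 0 -0.001 0 0.9;0 0 -0.001 0 0.8;0 0 -0.001 0 0.65;0 0 -0.001 0 0.65;0 0 -0.001 0 0.65")

```text
time_s: 21.75
position: [0.6432, 0.2836, -0.0236]
tool_rot: [[0.07, 0.998, -0.0], [0.998, -0.07, -0.0], [-0.0, -0.0, -1.0]]
ft_force: [-0.4, -0.8, -0.8]
grip_width: 0.03
```

```bash
python3 st.py
```

```text
t 21.75 pos [ 0.6432  0.2836 -0.0236] F [-0.39 -0.78 -0.82] T [-0.023 -0.007  0.029] yaw 85.99 w 0.03 q6 18.2
```

>>> play_rows(targets="0 0 -0.03 0 0.65;0 0 -0.06 0 0.65;0 0 -0.1 0 0.65;0 0 -0.14 0 0.65;0 0 -0.18 0 0.65")

```text
time_s: 22.25
position: [0.6429, 0.2835, 0.1581]
tool_rot: [[0.07, 0.998, -0.0], [0.998, -0.07, -0.0], [-0.0, -0.0, -1.0]]
ft_force: [-0.3, -0.8, 0.2]
grip_width: 0.0299
```

>>> play_rows(targets="-0.06 0 -0.03 0 0.65;-0.06 0 -0.06 0 0.65;-0.06 0 -0.06 0 0.65;-0.06 0 -0.06 0 0.65")

```text
time_s: 22.65
position: [0.6392, 0.2235, 0.2172]
tool_rot: [[0.071, 0.998, 0.002], [0.998, -0.071, 0.0], [0.001, 0.002, -1.0]]
ft_force: [-0.0, 0.7, -1.1]
grip_width: 0.0295
```

```bash
python3 st.py;  python3 -c "
from h import *
s,d=snap('wrist','w16');s,d=snap('scene','sc16');snap('side','s16')
a=cv2.imread('pics/s16.png');b=cv2.imread('pics/sc16.png')
cv2.imwrite('pics/s16c.png',np.hstack([cv2.resize(a[130:290,190:350],(400,400),interpolation=cv2.INTER_CUBIC),cv2.resize(b[160:290,260:390],(400,400),interpolation=cv2.INTER_CUBIC)]))"
```

```text
t 22.65 pos [0.6392 0.2235 0.2172] F [-0.05  0.74 -1.09] T [-0.031  0.01   0.004] yaw 85.95 w 0.0295 q6 13.3
```

View pics/w16.png

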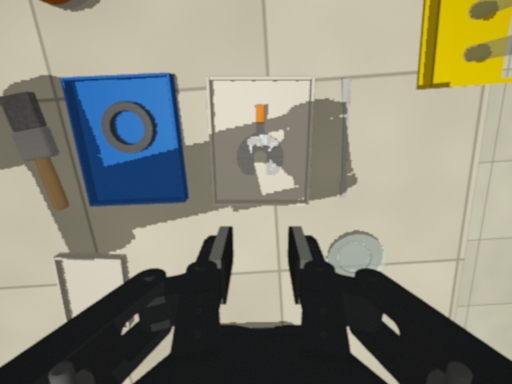

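View pics/s16c.png

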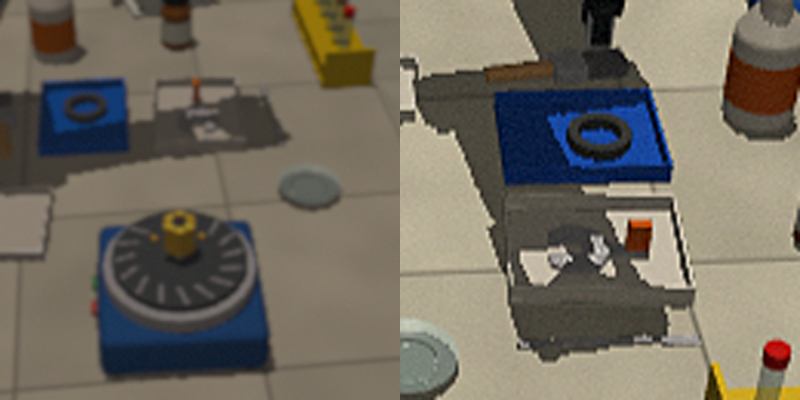

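The washer lies in the white tray, with its disc at (262,152) and its tab at (261,113) in the wrist view, and nothing else has moved. I'll check flatness, position and nut height numerically, then hand in.

```bash
python3 -c "
from h import *
s,d=load('w16');P=pts(s,d);z=P[...,2]
c=np.array([.6405,.2425]);ya=np.array([.0715,.9974]);xa=np.array([.9974,-.0715])
lx=(P[...,:2]-c)@xa;ly=(P[...,:2]-c)@ya
m=(d['range_z']>0)&(abs(lx)<.055)&(abs(ly)<.07)
w=m&(z>.0075)&(z<.013);q=P[w];A=np.c_[q[:,:2],np.ones(len(q))];k=np.linalg.lstsq(A,q[:,2],rcond=None)[0]
print('washer face',w.sum(),'z',np.median(q[:,2]),'tilt',np.hypot(*k[:2]))
dk=w&(ly<.02);print('disc lx',lx[dk].min(),lx[dk].max(),'ly',ly[dk].min(),ly[dk].max())
t=m&(z>.037)&(z<.047);print('tab top',t.sum(),np.median(z[t]),lx[t].mean(),ly[t].mean())
s,d=load('s16');P=pts(s,d);z=P[...,2];n=(np.hypot(P[...,0]-.5694,P[...,1]+.1521)<.02)&(z>.147)&(z<.156);print('nut',n.sum(),np.median(z[n]))
s,d=load('s10');P=pts(s,d);z=P[...,2];n=(np.hypot(P[...,0]-.5694,P[...,1]+.1521)<.02)&(z>.147)&(z<.156);print('nut before draw',np.median(z[n]))
"; python3 st.py
```

```text
washer face 1432 z 0.009504304485550258 tilt 0.0007160219679495118
disc lx -0.0321442064964144 0.031357477510961025 ly -0.04273636337536942 0.019689619386428353
tab top 162 0.04128700015424566 -0.00024890137987419384 0.040619234647376753
nut 94 0.15345673910053909
nut before draw 0.15336999017488134
t 22.8 pos [0.6385 0.2243 0.2149] F [0.55 0.24 0.61] T [ 0.006 -0.037  0.007] yaw 86.03 w 0.0295 q6 13.3
```

```bash
python3 -c "
from h import *
print(env.close_job())"; python3 st.py
```

```text
the job is handed in; nothing more can be done
None
the job is handed in; nothing more can be done
```

The washer is lying flat in the white tray, the nut is up at its stop, and the job is handed in at about 23 s. The hand-in gave no verdict.

**What I did:** I turned the nut clockwise about 3.1 rad until the torque rose from about 0.22 to 0.47 N m and it stopped climbing. I backed off 0.17 rad to unload the coupling and let go. I then gripped the orange tab, lifted the washer 7 mm, drew it out 66 mm, set it down in the larger white tray and opened the fingers.

**Last checks:**
- **Washer:** tilt is about 0.001 rad. The tab is about 0 mm in x and +41 mm in y from the tray's centre, which puts the washer's origin at about -18 mm in y. Its top face is at 9.5 mm, so the underside is on the floor. The gripper is well clear of it.
- **Nut:** its top measured about 52.3 mm above the seat against the 51.6 mm limit, and the side view shows no change between before the draw and after placing.
- **Bystanders:** none looked moved in the final pictures; I judged this by eye and did not measure it.

**What disagreed:** the real fingertips sit about 37 mm short of the reported TCP. My first close therefore shut above the nut, round its cap, with no measurable force. I measured the offset in the pictures and allowed for it afterwards. The wrist camera's positions also shifted by about 2 mm with tool rotation, so I averaged views and used the gripped nut as reference.

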